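# Clamp a vacuum-line filter cartridge with a hinged swing-bolt tube clamp

### The job

The clear filter cartridge lies ready in the lower saddle of the clamp stand: swing the clamp's hinged half over it and press it down firmly by feel, so that its rubber liner beds on the shell, but not so hard that the shell could crack. Then swing the bolt up by its green knob into the fork of the half and push it in, gently, until its brass cross-washer rides over the lip and drops into the groove, and let go. Leave the cartridge where it lies and everything else on the bench undisturbed.

Things in the scene. Friction and masses are not known exactly. Their poses are not given: they have to be found in the camera images.
- stand: Clamp stand fixed on the bench: grey base 150 x 120 x 12 mm, aluminium saddle 60 mm long. Origin: centre of the underside. y runs along the cartridge, x across from hinge side to bolt side. In its frame: cartridge axis x=0, z=90 mm; hinge pin of the half x=-46, z=90; bolt pivot x=52, z=60 (pins along y). Saddle cheeks end at z=75, |x|=40; bolt clevis at z=68, |y|=14.
- cartridge: Loose filter cartridge: clear shell 60 mm diameter, 140 mm long, blue end caps 66 mm, 200 mm over the nozzles, about 0.3 kg. Origin: its middle, on its axis; y along it. It already lies fully in the lower saddle (friction alone holds it lengthwise). The shell may crack if the half presses on it with more than 45 N.
- half: Hinged upper half: aluminium arch 32 mm wide with flat sides, rubber liner under its crown. Origin: on the hinge pin, mid-width; x points to the fork, 116 mm long. Closed, its axes are the stand's; open it stands turned back about the pin, away from the bolt (start 1.6 to 2.05 rad open, x axis up). A friction hinge keeps it where left; about 2 N at the fork moves it.
- crown (a point): Under the crown of the arch, at (46, 0, 30) mm in the half's frame, where the liner bears on the shell: a push at the fork counts 2.2 times here. Liners differ: the half comes to bear anywhere from level to 0.035 rad still open (fork 0 to 3.5 mm higher), then is stiff; this shows only by feel. A firm bedding press: 6 to 15 N down at the fork (10 N or more on the shell) for half a second.
- ear (a point): Middle of the half's fork, at (102, 0, 7) mm in the half's frame. Fork: x 82 to 116, z 0 to 14, |y| up to 16 mm; slot 10 mm wide from x=92, open at the outer end. Grip its flat sides here (32 mm apart, fingers closing along the stand's y) from above, at any angle of the half.
- groove (a point): Washer seat in the groove across the top of the fork, at (98, 0, 20) mm in the half's frame: the brass washer's centre belongs here. Groove floor z=14; shoulder inside at x=90.5; outside a rounded lip at x=104.5, 1.5 mm above the floor, then a 40 degree ramp falling away to x=116. Washer and fork must not be forced together with more than 40 N.
- bolt: Swing bolt, 8 mm shank, on its pivot at the stand. Origin: on the pivot; z along the shank to the knob. Upright (in the fork) its axes are the stand's. At the start it leans out, 1.1 to 1.6 rad from upright toward the stand's +x, and stays where left (about 2 N at the knob moves it).
- knob (a point): Middle of the bolt's green flat-sided knob, 78 mm from the pivot. Knob 26 mm deep, 28 mm wide (between its flats, along the stand's y), from 62 to 92 mm along the bolt; grip its flats, fingers closing along the stand's y, from above at any lean. Pushed inward here (5 to 10 N) with the half down, the bolt snaps over the lip and drops home, then nearly upright.
- barrel (a point): Centre of the brass cross-washer on the bolt: cylinder 12 mm diameter, 26 mm long along the stand's y, 49 mm from the pivot. A spring pushes it toward the pivot; it can be pushed back up to 8 mm toward the knob (5 N to start, then 0.9 N per mm). Pushed at the ramp it climbs over the lip.
- hex_key: Bystander: small steel L-shaped hex key, 85 x 30 mm, 6 mm thick, lying on the bench beside the stand; origin near its middle, on the bench.
- tube_rack: Bystander: blue microtube rack 190 x 85 x 45 mm with capped tubes; origin at the centre of its underside.
- tip_box: Bystander: pipette-tip box with orange lid, 120 x 85 x 77 mm; origin at the centre of its underside.
- wash_bottle: Bystander: white plastic bottle with blue cap, 68 mm across, 170 mm tall; origin at the centre of its underside.
- pipette: Bystander: grey and white hand pipette lying down, about 250 mm long, 22 mm thick; origin on the bench under its middle.
- marker: Bystander: white marker pen with red cap, 122 mm long, 12 mm thick, beside the stand; origin on the bench under its middle.
- beaker: Bystander: empty glass beaker 70 mm across, 90 mm tall; origin at the centre of its underside.
There are look-alikes about, which are no part of the job. Leave any orange or purple look-alike of the stand alone.

How it is judged:
On the way, in this order (a step that is already met when the one before it is completed fails the run):
1. the half lies over the cartridge, fork down, and is pressed on the shell with at least 10 N (z of ear in the frame of stand below 0.105 m and contact force between half and cartridge above 10 N), for 0.25 s.
2. the bolt's brass washer lies in the groove of the fork (distance between barrel and groove below 0.004 m), for 0.2 s.
At the end, for the whole second after the job is handed in: Half closed (fork middle under 105 mm high) and bearing on the shell (over 1 N); washer centre within 4 mm of its seat and pressing on the fork (over 1 N); cartridge in the saddle within 12 mm of its start, its axis within 4 mm sideways and 3 mm in height; all at rest (z of ear in the frame of stand below 0.105 m and distance between barrel and groove below 0.004 m and contact force between bolt and half above 1 N and contact force between half and cartridge above 1 N and x of cartridge in the frame of stand between -0.004 and 0.004 m and z of cartridge in the frame of stand below 0.093 m and distance of cartridge from where it was at the start of the episode below 0.012 m and linear speed of cartridge below 0.01 m/s and angular speed of each of bolt, half below 0.05 rad/s); the robot touches nothing.
It fails at once if the half is pressed on the cartridge with more than 45 N (the shell may crack) (contact force between half and cartridge above 45 N).
It fails at once if bolt and half are forced together with more than 40 N (contact force between bolt and half above 40 N).
It fails at once if the cartridge is shoved more than 12 mm (distance of cartridge from where it was at the start of the episode above 0.012 m).
It fails at once if a bystander is moved more than 25 mm (distance of any of hex_key, tube_rack, tip_box, wash_bottle, pipette, marker, beaker from where it was at the start of the episode above 0.025 m).
It also fails if it takes over 72 s, if anything falls off the work surface, if the arm or the gripper's body presses on something with over 40 N, if the wrist force passes 120 N, or if a joint passes its speed limit or range.

### The arm

A 6-joint arm with a two-finger parallel gripper is mounted at the origin on the work surface. World frame = base frame: x ahead of the robot, y to its left, z up, the work surface at z = 0. Lengths are in m, angles in rad, forces in N, time in s.
With the tool pointing down it reaches from about 0.225 to 0.875 m from the base axis. Payload 3.4 kg.
Tool frame: the origin (TCP) lies at the very end of the fingers, on their centre line; the grasp point (between the pads) lies 19 mm behind it; x points along the fingers, y is the direction in which the jaws open and shut, and the axes are right-handed (so a half turn about x gives the same grasp; the last joint's range is limited). The gripper opens to 85 mm and grips with 20 to 120 N. Pads are 22 mm wide; open, the fingers measure 114 mm over their backs; the gripper's body (76 mm by 85 mm) begins 54 mm behind the grasp point. The pads swing forward as they close: fully open they stand 13 mm farther back than shut.
Start: joints at [-1.393, 0.276, 1.505, -0, 1.361, -0.121], TCP at [0.169, -0.55, 0.231] pointing down, gripper open.
Joint ranges: [-2.89, 2.89], [-0.75, 2.08], [0.22, 2.7], [-1.18, 4.32], [0.11, 2.71], [-2.7, 2.7]. Speed limits (rad/s): [2.57, 2.57, 3.14, 3.14, 3.14, 3.14].

### API

Orientations are given as a unit quaternion [w, x, y, z].
In Python, from rig import manip gives the robot as it stands. The module is installed in compiled form; this text tells all that it offers.
- The arm moves only by the tool play_rows, never from a script. Its argument "plan" is a list that holds one entry, the list of rows, each a list of 5 numbers: the closure, from 0 (fully open) to 1 (shut), then the shift along the tool's x, y, z in m, then the turn about the tool's x in degrees. A call has 1 to 12 rows; each row is the pose to reach, as a shift and turn from the pose measured when the call began, along the tool's axes at that moment; what a row does not reach only later rows make up. A row lasts 1/10 s, in which the tool goes at most 50 mm and 8.59 degrees, less where a joint would pass 70% of its speed; a pose out of reach is approached as far as the arm can. A call with a gripper value outside its range is refused whole. The fingers move at their own pace and stop on an object; "grip_force" is the grip in N (left out, the last holds). Time passes only in rows, so rows that repeat a pose let the fingers close. It gives the time, the measured TCP pose, the force and the opening at its end, in the units of the state.
- manip.get_state(): the state, without advancing time (a new reading comes with each control period).
- manip.get_image(name): name is "side" or "top" or "wrist"; returns (picture, depth): 420x560x3 uint8, red, green, blue; 420x560 float32, m along the optical axis (not along the pixel's ray), 0 where there is no reading.
- manip.camera_params(name): a dict with "intrinsics" (3x3 intrinsics, pixels), "R" (3x3) and "t" (3): a world point X has camera coordinates R X + t; the wrist camera has in their place "mount" (4x4, takes a point from camera to tool coordinates, whose origin is the TCP and whose axes are the tool frame's). Camera axes: x right, y down, z forward; pixel columns grow to the right and rows downward; lengths in m; the calibration is good to about 2 mm. A picture is of the moment at which its call begins: read the wrist's pose just before it. camera_params takes no time and is no camera call.
- manip.sign_off(): hands the job in, once; it reports no verdict.
The state is a dict: "clock": time; "qpos": joint angles; "qd": joint speeds; "effort": joint torques, N m; "position": TCP position; "ee_rot": TCP orientation; "contact_force": force on the tool from outside, world axes, zero at the start; "moment": the same for the moment, N m; "width": finger opening in m.
Only numpy, scipy, OpenCV 4.12 (cv2) and the standard library are available. Lean on these libraries where they do the work, as an engineer would, in place of code of your own. Each camera call takes 0.05 s, during which the arm holds its last target.

## Working session

There is one attempt and no reset: what is moved stays moved. The work goes in short steps, Python scripts to look and compute and a tool call to move; the robot and the scene stay as the last step left them, time stands still between calls to the robot, and variables do not carry over. Pictures are saved under pics/ and viewed, and the job is handed in when it is done.

Besides the shell and the picture viewer there is one more tool, called after ">>>" as name(argument=value, ...), one argument or row to a line, values as JSON. play_rows: Moves the arm, as the interface text tells. Its arguments: {"type":"object","properties":{"plan":{"type":"array","items":{"type":"array","items":{"type":"array","items":{"type":"number"}}}},"grip_force":{"type":"number"}},"required":["plan"]}

```bash
mkdir -p pics; ls; python3 - <<'E'
from rig import manip
import cv2,numpy as np
s=manip.get_state()
for k,v in s.items(): print(k,np.round(v,3))
for n in ["side","top","wrist"]:
    p,d=manip.get_image(n); cv2.imwrite(f"pics/a_{n}.png",p[:,:,::-1]); np.save(f"pics/a_{n}_d.npy",d); np.save(f"pics/a_{n}.npy",p)
    c=manip.camera_params(n); print(n,{k:np.round(v,3).tolist() for k,v in c.items()})
E
```

```text
pics
clock 0.0
qpos [-1.393  0.277  1.506  0.     1.361 -0.121]
qd [ 0.     0.001 -0.     0.001 -0.002  0.   ]
effort [ 0.0000e+00 -4.1677e+01 -2.4581e+01 -0.0000e+00  1.1000e-02 -0.0000e+00]
position [ 0.169 -0.549  0.23 ]
ee_rot [-0.105 -0.699 -0.106  0.699]
contact_force [0.143 0.038 0.271]
moment [-0.048 -0.026 -0.022]
width 0.086
side {'intrinsics': [[406.958, 0.0, 283.602], [0.0, 406.958, 207.401], [0.0, 0.0, 1.0]], 'R': [[-0.672, -0.74, 0.021], [-0.415, 0.353, -0.839], [0.613, -0.573, -0.544]], 't': [0.312, 0.298, 0.822]}
top {'intrinsics': [[478.359, 0.0, 274.061], [0.0, 478.359, 209.044], [0.0, 0.0, 1.0]], 'R': [[-0.021, -1.0, 0.005], [-0.986, 0.02, -0.167], [0.167, -0.009, -0.986]], 't': [0.001, 0.487, 1.237]}
wrist {'intrinsics': [[346.178, 0.0, 278.109], [0.0, 346.178, 212.016], [0.0, 0.0, 1.0]], 'mount': [[-0.001, -0.3, 0.954, -0.143], [1.0, -0.002, 0.001, 0.0], [0.001, 0.954, 0.3, -0.077], [0.0, 0.0, 0.0, 1.0]]}
```

View pics/a_side.png

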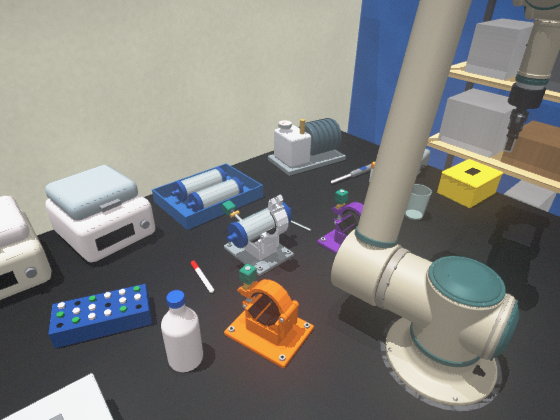

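View pics/a_top.png

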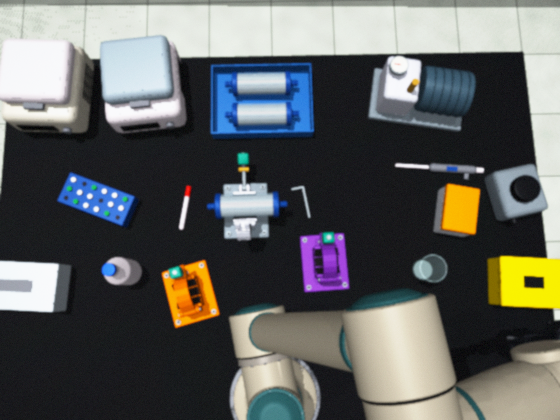

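View pics/a_wrist.png

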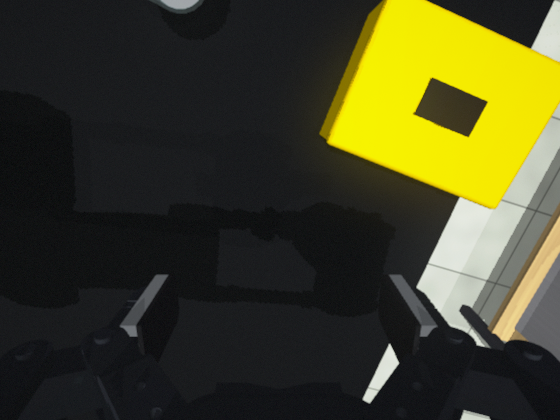

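```bash
cat > h.py <<'E'
import numpy as np,cv2
from rig import manip
from scipy.spatial.transform import Rotation as Ro
C={n:manip.camera_params(n) for n in("side","top")}
def cloud(n,d):
    K=C[n]["intrinsics"];v,u=np.mgrid[:420,:560]
    P=np.stack([(u-K[0,2])/K[0,0]*d,(v-K[1,2])/K[1,1]*d,d],-1)
    return (P-C[n]["t"])@C[n]["R"]
def proj(n,X):
    K=C[n]["intrinsics"];p=(np.atleast_2d(X)@C[n]["R"].T+C[n]["t"])@K.T
    return p[:,:2]/p[:,2:]
def ray(n,uv):
    K=C[n]["intrinsics"];d=C[n]["R"].T@np.linalg.inv(K)@np.array([uv[0],uv[1],1.]);o=-C[n]["R"].T@C[n]["t"];return o,d/np.linalg.norm(d)
def onz(n,uv,z):
    o,d=ray(n,uv);return o+d*(z-o[2])/d[2]
def tri(a,b):
    (o1,d1),(o2,d2)=ray("side",a),ray("top",b)
    A=np.stack([d1,-d2],1);t=np.linalg.lstsq(A,o2-o1,rcond=None)[0]
    p,q=o1+t[0]*d1,o2+t[1]*d2;return (p+q)/2,np.linalg.norm(p-q)
def pose():
    s=manip.get_state();w=s["ee_rot"];return s,np.array(s["position"]),Ro.from_quat([w[1],w[2],w[3],w[0]]).as_matrix()
E
python3 - <<'E'
from h import *
s,p,R=pose();print(np.round(R,3))
for n,(u0,v0,u1,v1) in dict(side=(190,175,330,290),top=(190,140,320,250)).items():
    p=np.load(f"pics/a_{n}.npy");c=p[v0:v1,u0:u1,::-1];cv2.imwrite(f"pics/a_{n}_crop.png",cv2.resize(c,None,fx=5.5,fy=5,interpolation=cv2.INTER_CUBIC))
    X=cloud(n,np.load(f"pics/a_{n}_d.npy"));hsv=cv2.cvtColor(p,cv2.COLOR_RGB2HSV)
    m=np.zeros((420,560),bool);m[v0:v1,u0:u1]=1
    for nm,lo,hi in (("green",(70,80,50),(95,255,255)),("blue",(105,150,60),(125,255,255)),("brass",(15,80,80),(35,255,255))):
        k=(cv2.inRange(hsv,lo,hi)>0)&m
        N,L,st,ce=cv2.connectedComponentsWithStats(k.astype(np.uint8))
        for i in range(1,N):
            if st[i,4]>8: print(n,nm,st[i],ce[i].round(1),np.median(X[L==i],0).round(3),X[L==i].max(0).round(3),X[L==i].min(0).round(3))
E
```

```text
[[-0.     0.294 -0.956]
 [ 0.001 -0.956 -0.294]
 [-1.    -0.001 -0.   ]]
side green [222 200  14  15 135] [227.7 206.5] [0.61  0.077 0.089] [0.701 0.597 0.691] [-0.171 -0.009  0.015]
side green [239 264  18  18 168] [246.9 271.7] [0.314 0.239 0.15 ] [0.467 0.249 0.154] [0.304 0.13  0.008]
side blue [226 176   5   3  11] [228. 177.] [ 0.872 -0.107  0.004] [ 0.883 -0.101  0.007] [ 0.864 -0.116  0.001]
side blue [233 177  10   9  28] [237.5 180.5] [ 0.742 -0.054  0.067] [ 0.765 -0.048  0.072] [ 0.728 -0.078  0.046]
side blue [241 186  12   8  36] [245.6 189.1] [ 0.766 -0.104  0.004] [ 0.788 -0.037  0.046] [ 0.699 -0.117  0.002]
side blue [191 192  11  10  38] [196.6 196.3] [0.74  0.093 0.068] [0.764 0.597 0.691] [-0.171  0.086  0.055]
side blue [283 203   8  12  35] [286.6 208. ] [ 0.47  -0.014  0.115] [ 0.487 -0.005  0.122] [ 0.46  -0.037  0.096]
side blue [190 208  11   8  30] [193.  211.7] [0.758 0.108 0.009] [0.78  0.144 0.048] [ 0.697  0.097 -0.001]
side blue [231 222  15  13  68] [239.3 227.5] [0.475 0.135 0.12 ] [0.503 0.141 0.125] [0.459 0.128 0.106]
side blue [228 232   9   8  39] [232.2 235.5] [0.486 0.149 0.096] [0.496 0.161 0.1  ] [0.48  0.14  0.092]
side brass [230 210  10   8  39] [234.3 213.2] [0.586 0.073 0.076] [0.695 0.083 0.08 ] [ 0.58  -0.014 -0.003]
side brass [241 281  14   9  44] [246.5 285.6] [0.316 0.242 0.112] [0.411 0.248 0.124] [ 0.31   0.146 -0.001]
side brass [255 280  29  10 188] [268.6 285.4] [0.272 0.217 0.131] [0.296 0.597 0.691] [-0.171  0.199  0.123]
top green [237 152  13  14 157] [242.6 158.1] [0.617 0.072 0.092] [0.661 0.092 0.102] [ 0.599  0.056 -0.005]
top blue [273 191  15  26 194] [277.9 203.2] [ 0.491 -0.016  0.114] [0.545 0.002 1.301] [ 0.274 -0.046 -0.004]
top blue [206 193  15  26 196] [215.  205.5] [0.489 0.138 0.108] [0.543 0.179 1.301] [ 0.274  0.002 -0.005]
top brass [238 166  12   6  60] [243.2 168.7] [0.591 0.07  0.078] [0.618 0.089 0.082] [ 0.583  0.057 -0.008]
```

View pics/a_side_crop.png

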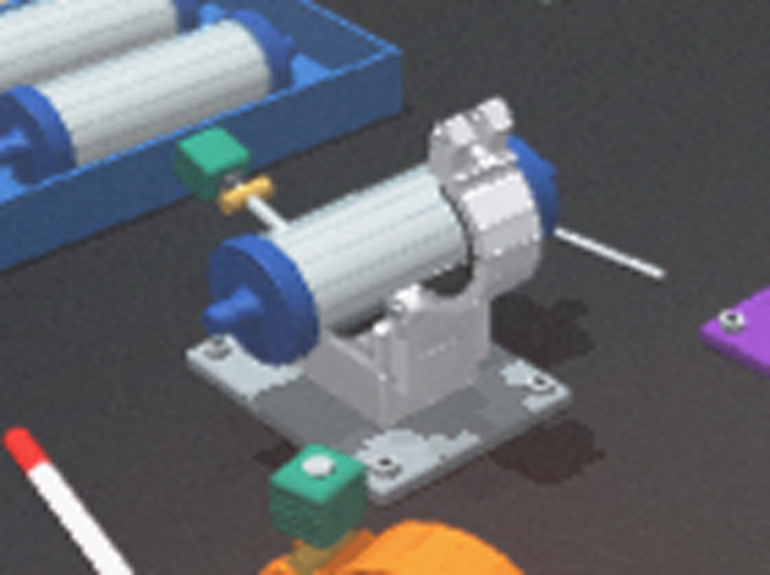

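View pics/a_top_crop.png

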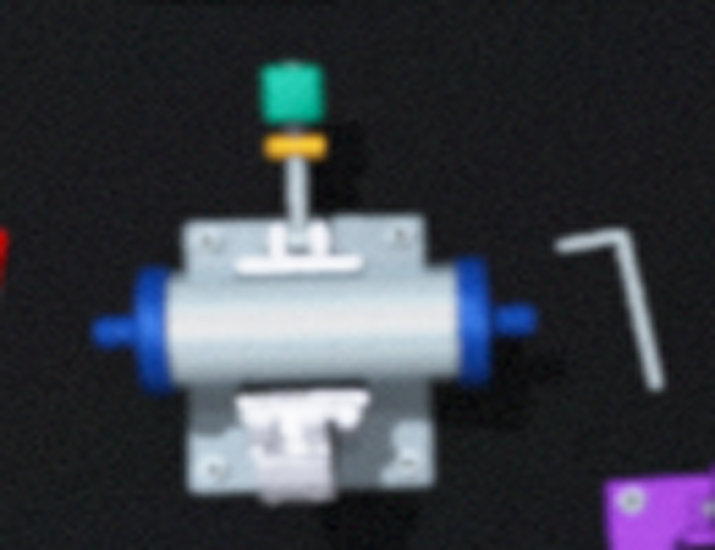

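```bash
python3 - <<'E'
from h import *
cor=[onz("top",(190+a/5.5,140+b/5),.012) for a,b in ((183,218),(424,214),(435,490),(187,494))]
for c in cor: print(c.round(4))
print("edge lens",[np.linalg.norm(cor[i]-cor[(i+1)%4]).round(4) for i in range(4)],"ctr",np.mean(cor,0).round(4))
xd=(cor[0]+cor[1]-cor[2]-cor[3]);yd=cor[0]+cor[3]-cor[1]-cor[2];print("yaws",np.arctan2(xd[1],xd[0]),np.arctan2(-yd[0],yd[1]))
# cartridge by caps & nozzles at z=.09
a=onz("top",(190+92/5.5,140+330/5),.09);b=onz("top",(190+540/5.5,140+318/5),.09);print("noz",a.round(4),b.round(4),np.linalg.norm(a-b),((a+b)/2).round(4),np.arctan2(-(a-b)[0],(a-b)[1]))
# cartridge shell cloud top
d=np.load("pics/a_top_d.npy");X=cloud("top",d);r=X[190:221,222:272].reshape(-1,3);r=r[(r[:,2]>.095)&(r[:,2]<.14)]
print("shell zmax",np.percentile(r[:,2],[50,95,99]), "mean",r.mean(0).round(4),len(r))
# side caps
r=X.reshape(-1,3)
# knob tri: side centroid & top centroid
print("knob",tri((227.7,206.5),(242.6,158.1)),"washer",tri((234.3,213.2),(243.2,168.7)))
# fork in cloud: side
d=np.load("pics/a_side_d.npy");Xs=cloud("side",d)
k=(Xs[...,2]>.13)&(Xs[...,2]<.25)&(abs(Xs[...,0]-.45)<.12)&(abs(Xs[...,1]-.06)<.08)
v,u=np.nonzero(k);P=Xs[k];print(len(P),P.min(0).round(3),P.max(0).round(3),P.mean(0).round(3))
k=(X[...,2]>.125)&(X[...,2]<.25)&(abs(X[...,0]-.45)<.12)&(abs(X[...,1]-.06)<.08)
P=X[k];print(len(P),P.min(0).round(3),P.max(0).round(3),P.mean(0).round(3))
k=P[:,2]>.15;print(P[k].mean(0),P[k].min(0),P[k].max(0))
E
```

```text
[0.5662 0.129  0.012 ]
[0.566  0.0082 0.012 ]
[0.4131 0.0057 0.012 ]
[0.4135 0.1275 0.012 ]
edge lens [np.float64(0.1208), np.float64(0.153), np.float64(0.1219), np.float64(0.1528)] ctr [0.4897 0.0676 0.012 ]
yaws 0.012923305793049464 -0.002203475013847546
noz [0.4905 0.1639 0.09  ] [ 0.4925 -0.0454  0.09  ] 0.20935020257813533 [0.4915 0.0593 0.09  ] 0.009543492662854237
shell zmax [0.11612935 0.122205   0.12449979] mean [0.4863 0.0607 0.1143] 1137
knob (array([0.61767112, 0.07071753, 0.08210433]), np.float64(0.0007396569890146355)) washer (array([0.59076643, 0.0694829 , 0.0733317 ]), np.float64(0.001983546487470021))
454 [0.394 0.051 0.13 ] [0.433 0.086 0.205] [0.411 0.071 0.168]
267 [ 0.397 -0.019  0.125] [0.501 0.139 0.209] [0.42  0.067 0.171]
[0.41485246 0.06596096 0.17753132] [0.39888244 0.0505494  0.1501024 ] [0.4323436  0.08192278 0.20893324]
```

The grey aluminium stand (top px 246,210), which has the clear cartridge, is the one meant. The orange (190,293) and purple (325,262) stands are the look-alikes. In the enlarged crops the knob is at side (228,206) / top (243,158), the washer at top (243,169), and the open half's fork at about side (275,203).

Its base sides measure 121 x 153 mm against the stated 120 x 150. The knob is 79 mm from the pivot, so the stand is at about (0.490, 0.066) with yaw close to 0.

>>> play_rows(
  plan=[
    [[0.0,-0.1,-0.515,-0.42,17],[0.0,-0.1,-0.515,-0.42,17],[0.0,-0.1,-0.515,-0.42,17],[0.0,-0.1,-0.515,-0.42,17],[0.0,-0.1,-0.515,-0.42,17],[0.0,-0.1,-0.515,-0.42,17],[0.0,-0.1,-0.515,-0.42,17],[0.0,-0.1,-0.515,-0.42,17],[0.0,-0.1,-0.515,-0.42,17],[0.0,-0.1,-0.515,-0.42,17],[0.0,-0.1,-0.515,-0.42,17],[0.0,-0.1,-0.515,-0.42,17]],
  ],
)

```text
clock: 1.35
position: [0.3922, 0.0023, 0.3211]
ee_rot: [0.0, 0.707, 0.001, -0.707]
contact_force: [1.3, -0.2, -0.8]
width: 0.0856
```

>>> play_rows(
  plan=[
    [[0.0,-0.01,-0.064,-0.02,0],[0.0,-0.01,-0.064,-0.02,0],[0.0,-0.01,-0.064,-0.02,0],[0.0,-0.01,-0.064,-0.02,0]],
  ],
)

```text
clock: 1.75
position: [0.4116, 0.0662, 0.3307]
ee_rot: [-0.001, -0.707, -0.001, 0.707]
contact_force: [0.1, -1.0, 0.7]
width: 0.0858
```

```bash
python3 - <<'E'
from h import *
s,p,R=pose();print(p,np.round(R,4),np.round(s["qpos"],2))
W=manip.camera_params("wrist");np.savez("pics/b.npz",p=p,R=R)
im,d=manip.get_image("wrist");cv2.imwrite("pics/b_wrist.png",im[:,:,::-1]);np.save("pics/b_d.npy",d);np.save("pics/b_im.npy",im)
im,d=manip.get_image("side");cv2.imwrite("pics/b_side.png",cv2.resize(im[170:290,170:350,::-1],None,fx=4.4,fy=4.4,interpolation=cv2.INTER_CUBIC))
E
```

```text
[0.4116445  0.06621326 0.33073034] [[-7.0e-04  3.5e-03 -1.0e+00]
 [ 0.0e+00 -1.0e+00 -3.5e-03]
 [-1.0e+00 -0.0e+00  7.0e-04]] [-0.01 -0.01  1.61  0.    1.55  1.56]
```

View pics/b_wrist.png

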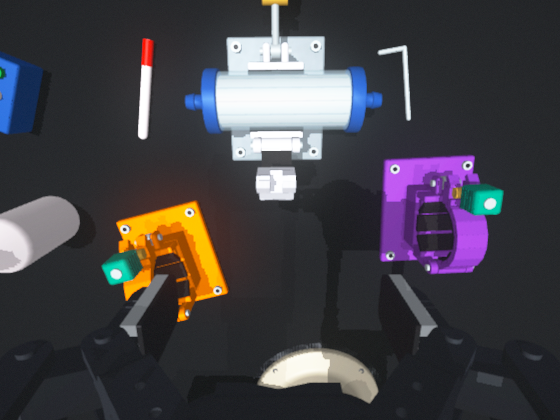

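View pics/b_side.png

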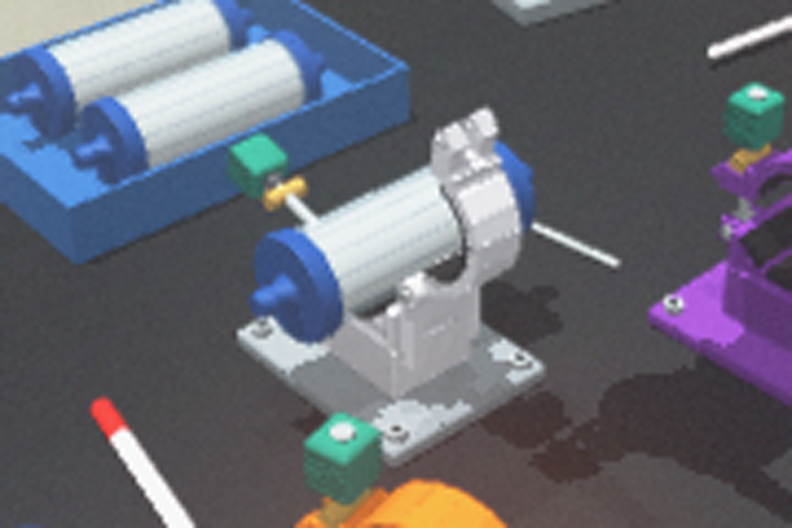

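The wrist view shows the clear cartridge in the grey stand at (276,100) and the fork of the open half at (276,182). The washer is at the top edge (275,2). I'll measure the fork and the stand in this view.

```bash
cat >> h.py <<'E'
WP=manip.camera_params("wrist")
def wcloud(d,p,R):
    K=WP["intrinsics"];v,u=np.mgrid[:420,:560];M=WP["mount"]
    P=np.stack([(u-K[0,2])/K[0,0]*d,(v-K[1,2])/K[1,1]*d,d],-1)
    return (P@M[:3,:3].T+M[:3,3])@R.T+p
def wonz(uv,z,p,R):
    K=WP["intrinsics"];M=WP["mount"];o=R@M[:3,3]+p;d=R@M[:3,:3]@np.linalg.inv(K)@np.array([uv[0],uv[1],1.])
    return o+d*(z-o[2])/d[2]
E
python3 - <<'E'
from h import *
z=np.load("pics/b.npz");p,R=z["p"],z["R"];d=np.load("pics/b_d.npy");X=wcloud(d,p,R)
cor=[wonz(c,.012,p,R) for c in ((227.5,37.5),(324,37),(322.5,159),(232,161))]
for c in cor: print(c.round(4))
print([np.linalg.norm(cor[i]-cor[(i+1)%4]).round(4) for i in range(4)],np.mean(cor,0).round(4))
a=wonz((185,102),.09,p,R);b=wonz((382,100),.09,p,R);print("noz",a.round(4),b.round(4),np.linalg.norm(a-b),((a+b)/2).round(4),np.arctan2(-(a-b)[0],(a-b)[1]))
S=X[165:202,250:302].reshape(-1,3);S=S[S[:,2]>.125];print(len(S),S.min(0).round(4),S.max(0).round(4))
for lo in np.arange(.13,.22,.01):
    k=S[(S[:,2]>=lo)&(S[:,2]<lo+.01)]
    if len(k): print(round(lo,3),len(k),k.min(0).round(4),k.max(0).round(4))
E
```

```text
[0.564  0.1269 0.012 ]
[0.5649 0.0105 0.012 ]
[0.4176 0.0063 0.012 ]
[0.4147 0.1272 0.012 ]
[np.float64(0.1165), np.float64(0.1473), np.float64(0.1209), np.float64(0.1493)] [0.4903 0.0677 0.012 ]
noz [0.4896 0.1642 0.09  ] [ 0.492  -0.0438  0.09  ] 0.20803174611714062 [0.4908 0.0602 0.09  ] 0.01178054055211572
1250 [0.3967 0.0515 0.1419] [0.4887 0.0836 0.4739]
0.14 18 [0.3967 0.0658 0.1419] [0.3974 0.0826 0.1443]
0.15 78 [0.4016 0.0515 0.1557] [0.4047 0.0829 0.16  ]
0.16 158 [0.4037 0.0519 0.1601] [0.4119 0.0827 0.1694]
0.17 167 [0.4148 0.0518 0.1712] [0.4352 0.0833 0.18  ]
0.18 283 [0.4191 0.0516 0.18  ] [0.4345 0.0836 0.1899]
0.19 276 [0.4168 0.0518 0.19  ] [0.4335 0.0833 0.2   ]
0.2 262 [0.4213 0.0515 0.2   ] [0.4293 0.0836 0.2058]
```

>>> play_rows(
  plan=[
    [[0.0,0.05,-0.001,-0.013,0],[0.2,0.1,-0.001,-0.013,0],[0.2,0.13,-0.001,-0.013,0],[0.2,0.15,-0.001,-0.013,0],[0.2,0.162,-0.001,-0.013,0],[0.2,0.162,-0.001,-0.013,0],[0.2,0.162,-0.001,-0.013,0]],
  ],
  grip_force=30,
)

```text
clock: 2.55
position: [0.4245, 0.0653, 0.169]
ee_rot: [0.0, -0.707, 0.0, 0.707]
contact_force: [-0.1, 0.5, 0.6]
width: 0.068
```

```bash
python3 - <<'E'
from h import *
s,p,R=pose();print(p,s["contact_force"],s["width"])
im,d=manip.get_image("wrist");cv2.imwrite("pics/c_wrist.png",im[:,:,::-1])
im,d=manip.get_image("side");cv2.imwrite("pics/c_side.png",cv2.resize(im[170:290,170:350,::-1],None,fx=4.4,fy=4.4,interpolation=cv2.INTER_CUBIC))
E
```

```text
[0.42449027 0.065329   0.16903166] [-0.09070753  0.45915066  0.61239176] 0.06795779072007549
```

View pics/c_wrist.png

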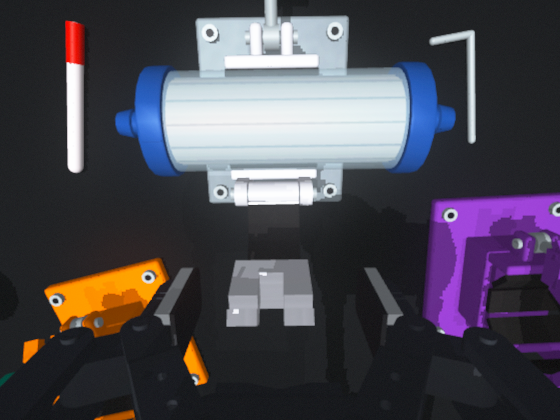

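View pics/c_side.png

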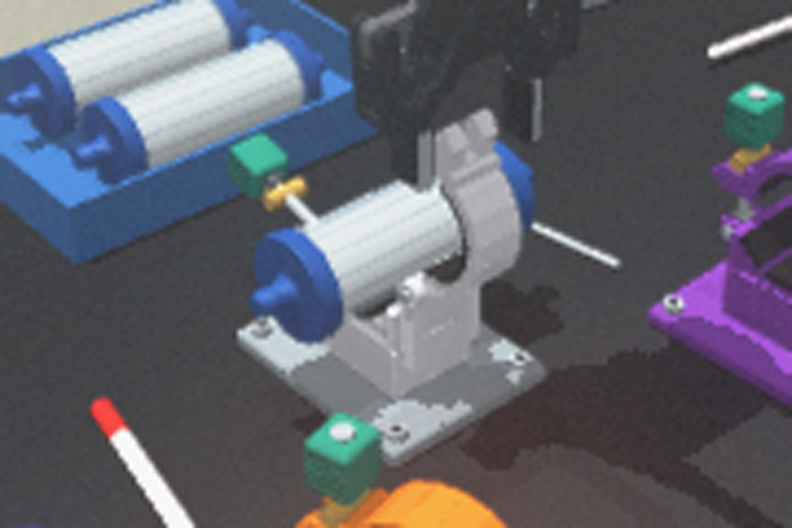

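>>> play_rows(
  plan=[
    [[0.3,0.0,-0.002,0.0,0],[0.45,0.0,-0.002,0.0,0],[0.6,0.0,-0.002,0.0,0],[0.7,0.0,-0.002,0.0,0],[0.8,0.0,-0.002,0.0,0],[0.8,0.0,-0.002,0.0,0],[0.8,0.0,-0.002,0.0,0],[0.8,0.0,-0.002,0.0,0]],
  ],
  grip_force=30,
)

```text
clock: 3.45
position: [0.4254, 0.0682, 0.1703]
ee_rot: [-0.0, 0.708, 0.0, -0.706]
contact_force: [-1.6, 1.9, 5.3]
width: 0.031
```

```bash
cat > arc.py <<'E'
import sys,numpy as np
# arc.py cx cz x z a_end n : tool shifts for rotating grasp about centre
cx,cz,x,z,ae,n=map(float,sys.argv[1:7]);dz=.019
r=np.hypot(x-cx,z+dz-cz);a0=np.arctan2(z+dz-cz,x-cx);print("r",r,"a0",a0)
for a in np.linspace(a0,ae,int(n)+1)[1:]:
    X,Z=cx+r*np.cos(a),cz+r*np.sin(a)-dz
    print(round(a,3),"tool x %.4f  z %.4f"%(-(Z-z),-(X-x)),"world",round(X,4),round(Z,4))
E
python3 arc.py .444 .09 .4254 .1703 1.456 6
```

```text
r 0.10102697659536289 a0 1.755961861615672
1.706 tool x -0.0008  z -0.0050 world 0.4304 0.1711
1.656 tool x -0.0014  z -0.0100 world 0.4354 0.1717
1.606 tool x -0.0017  z -0.0150 world 0.4404 0.172
1.556 tool x -0.0017  z -0.0201 world 0.4455 0.172
1.506 tool x -0.0015  z -0.0251 world 0.4505 0.1718
1.456 tool x -0.0011  z -0.0302 world 0.4556 0.1714
```

>>> play_rows(
  plan=[
    [[0.8,-0.001,0,-0.005,0],[0.8,-0.0015,0,-0.01,0],[0.8,-0.0017,0,-0.015,0],[0.8,-0.0017,0,-0.02,0],[0.8,-0.0015,0,-0.025,0],[0.8,-0.001,0,-0.03,0],[0.8,-0.001,0,-0.03,0]],
  ],
)

```text
clock: 4.15
position: [0.4542, 0.0686, 0.171]
ee_rot: [0.0, -0.707, -0.001, 0.708]
contact_force: [-4.0, 3.5, 4.8]
width: 0.0315
```

```bash
python3 - <<'E'
from h import *
s,p,R=pose();print(p,s["contact_force"],s["moment"],s["width"])
im,d=manip.get_image("side");cv2.imwrite("pics/d_side.png",cv2.resize(im[170:290,170:350,::-1],None,fx=4.4,fy=4.4,interpolation=cv2.INTER_CUBIC))
E
python3 arc.py .444 .09 .455 .171 .9 10
```

```text
[0.4542287  0.06858266 0.17100511] [-3.99802982  3.45727412  4.78450829] [0.18815428 0.86488447 0.16313246] 0.03153206356658076
r 0.10060318086422516 a0 1.4612368000209521
1.405 tool x 0.0008  z -0.0056 world 0.4606 0.1702
1.349 tool x 0.0019  z -0.0111 world 0.4661 0.1691
1.293 tool x 0.0033  z -0.0166 world 0.4716 0.1677
1.237 tool x 0.0050  z -0.0220 world 0.477 0.166
1.181 tool x 0.0070  z -0.0273 world 0.4823 0.164
1.124 tool x 0.0093  z -0.0324 world 0.4874 0.1617
1.068 tool x 0.0118  z -0.0374 world 0.4924 0.1592
1.012 tool x 0.0147  z -0.0423 world 0.4973 0.1563
0.956 tool x 0.0178  z -0.0470 world 0.502 0.1532
0.9 tool x 0.0212  z -0.0515 world 0.5065 0.1498
```

View pics/d_side.png

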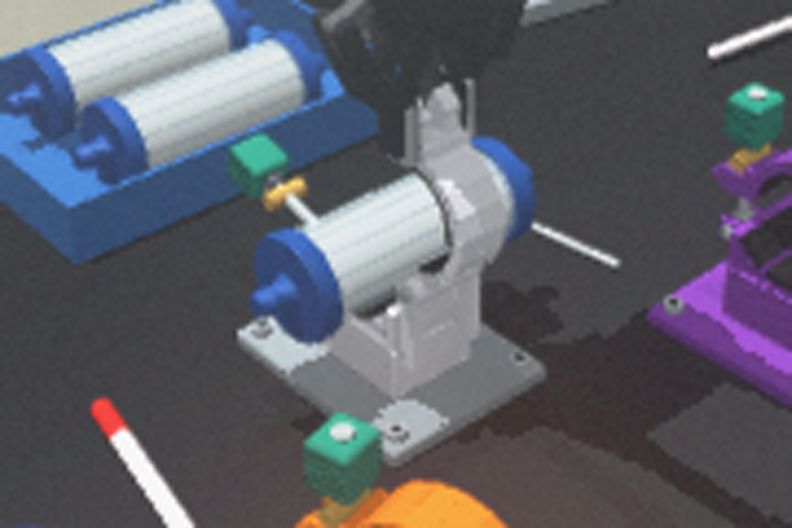

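The half follows the gripper, with the fork at crop px (440,110) and low forces. I'll continue the arc.

>>> play_rows(
  plan=[
    [[0.8,0.0005,0,-0.0065,0],[0.8,0.0015,0,-0.012,0],[0.8,0.003,0,-0.0175,0],[0.8,0.0045,0,-0.023,0],[0.8,0.0065,0,-0.028,0],[0.8,0.009,0,-0.033,0],[0.8,0.0115,0,-0.038,0],[0.8,0.0145,0,-0.043,0],[0.8,0.0175,0,-0.048,0],[0.8,0.021,0,-0.052,0],[0.8,0.021,0,-0.052,0]],
  ],
)

```text
clock: 5.3
position: [0.5077, 0.0693, 0.1494]
ee_rot: [-0.001, 0.707, 0.001, -0.707]
contact_force: [-0.4, 5.8, 0.9]
width: 0.0318
```

```bash
python3 - <<'E'
from h import *
s,p,R=pose();print(p,s["contact_force"],s["moment"],s["width"])
im,d=manip.get_image("side");cv2.imwrite("pics/e_side.png",cv2.resize(im[170:290,170:350,::-1],None,fx=4.4,fy=4.4,interpolation=cv2.INTER_CUBIC))
E
python3 arc.py .444 .09 .5065 .15 .35 11
```

```text
[0.50773942 0.06925476 0.14943754] [-0.4369696   5.77561013  0.87400152] [0.52316579 0.14297345 0.24110186] 0.03177366399322543
r 0.10073355945264711 a0 0.901481687901117
0.851 tool x 0.0032  z -0.0039 world 0.5104 0.1468
0.801 tool x 0.0067  z -0.0076 world 0.5141 0.1433
0.751 tool x 0.0103  z -0.0111 world 0.5176 0.1397
0.701 tool x 0.0140  z -0.0145 world 0.521 0.136
0.651 tool x 0.0180  z -0.0176 world 0.5241 0.132
0.601 tool x 0.0221  z -0.0206 world 0.5271 0.1279
0.551 tool x 0.0263  z -0.0233 world 0.5298 0.1237
0.5 tool x 0.0307  z -0.0259 world 0.5324 0.1193
0.45 tool x 0.0352  z -0.0282 world 0.5347 0.1148
0.4 tool x 0.0398  z -0.0303 world 0.5368 0.1102
0.35 tool x 0.0445  z -0.0321 world 0.5386 0.1055
```

View pics/e_side.png

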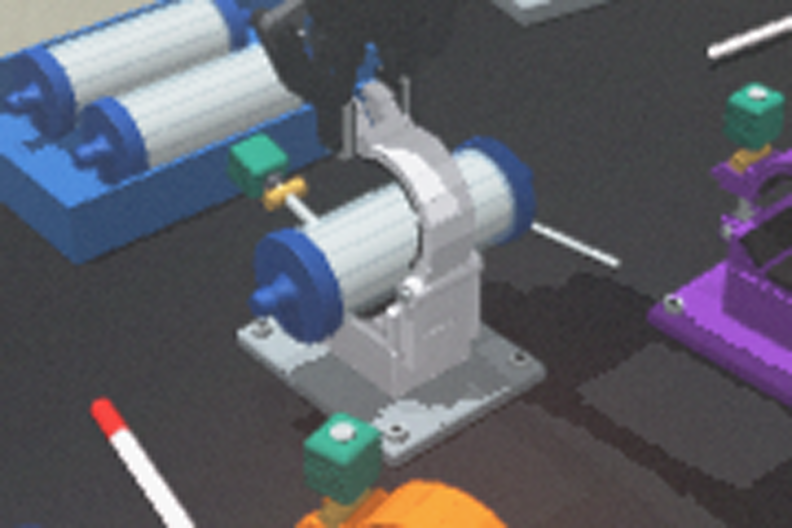

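>>> play_rows(
  plan=[
    [[0.8,0.0035,-0.001,-0.003,0],[0.8,0.0065,-0.002,-0.0065,0],[0.8,0.01,-0.002,-0.01,0],[0.8,0.0135,-0.002,-0.0135,0],[0.8,0.0175,-0.002,-0.0165,0],[0.8,0.0215,-0.002,-0.0195,0],[0.8,0.0258,-0.002,-0.0222,0],[0.8,0.03,-0.002,-0.0248,0],[0.8,0.0345,-0.002,-0.027,0],[0.8,0.039,-0.002,-0.029,0],[0.8,0.0438,-0.002,-0.031,0],[0.8,0.0438,-0.002,-0.031,0]],
  ],
)

```text
clock: 6.55
position: [0.5402, 0.0699, 0.1049]
ee_rot: [0.0, 0.708, 0.0, -0.706]
contact_force: [1.4, -5.5, 1.5]
width: 0.0314
```

```bash
python3 - <<'E'
from h import *
s,p,R=pose();print(p,s["contact_force"],s["moment"],s["width"])
im,d=manip.get_image("side");cv2.imwrite("pics/f_side.png",cv2.resize(im[170:290,170:350,::-1],None,fx=4.4,fy=4.4,interpolation=cv2.INTER_CUBIC))
E
python3 arc.py .444 .09 .5385 .1055 .15 6
```

```text
[0.54017826 0.06988812 0.10492812] [ 1.38254436 -5.51423485  1.53083958] [-0.91573885 -0.00691834  0.22930521] 0.0314409797852411
r 0.10060069582264326 a0 0.350044888245146
0.317 tool x 0.0032  z -0.0011 world 0.5396 0.1023
0.283 tool x 0.0064  z -0.0021 world 0.5406 0.0991
0.25 tool x 0.0096  z -0.0030 world 0.5415 0.0959
0.217 tool x 0.0129  z -0.0037 world 0.5422 0.0926
0.183 tool x 0.0162  z -0.0044 world 0.5429 0.0893
0.15 tool x 0.0195  z -0.0050 world 0.5435 0.086
```

View pics/f_side.png

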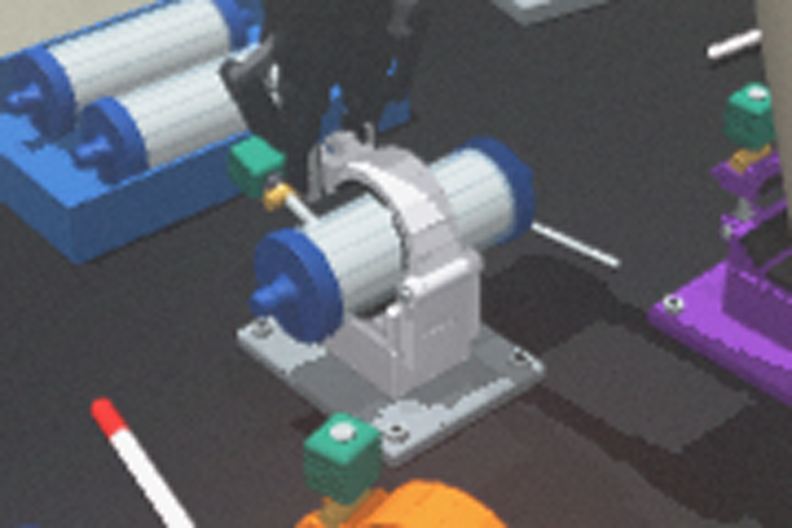

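>>> play_rows(
  plan=[
    [[0.8,0.003,0.001,-0.001,0],[0.8,0.006,0.001,-0.0015,0],[0.8,0.009,0.001,-0.002,0],[0.8,0.012,0.001,-0.0025,0],[0.8,0.015,0.001,-0.003,0],[0.8,0.018,0.001,-0.0035,0],[0.8,0.018,0.001,-0.0035,0]],
  ],
)

```text
clock: 7.3
position: [0.5451, 0.0697, 0.0868]
ee_rot: [-0.0, 0.709, 0.001, -0.705]
contact_force: [2.9, 4.3, -0.1]
width: 0.0316
```

>>> play_rows(
  plan=[
    [[0.8,0.0015,0.0005,0,0],[0.8,0.003,0.0005,0,0],[0.8,0.004,0.0005,0,0],[0.8,0.004,0.0005,0,0]],
  ],
)

```text
clock: 7.7
position: [0.5457, 0.0698, 0.0827]
ee_rot: [-0.001, 0.71, 0.001, -0.705]
contact_force: [2.3, 6.2, 1.9]
width: 0.0315
```

>>> play_rows(
  plan=[
    [[0.8,0.0005,-0.0005,0,0],[0.8,0.001,-0.0005,0,0],[0.8,0.001,-0.0005,0,0]],
  ],
)

```text
clock: 8.0
position: [0.5459, 0.0698, 0.0816]
ee_rot: [-0.001, 0.71, 0.001, -0.704]
contact_force: [1.7, 0.9, 2.3]
width: 0.0316
```

>>> play_rows(
  plan=[
    [[0.8,0.0005,0,0,0],[0.8,0.001,0,0,0],[0.8,0.001,0,0,0]],
  ],
)

```text
clock: 8.3
position: [0.546, 0.0698, 0.0805]
ee_rot: [-0.001, 0.71, 0.001, -0.704]
contact_force: [1.7, 2.5, 2.4]
width: 0.0314
```

>>> play_rows(
  plan=[
    [[0.8,0.0005,0,0,0],[0.8,0.0008,0,0,0],[0.8,0.0008,0,0,0]],
  ],
)

```text
clock: 8.6
position: [0.5462, 0.0698, 0.0797]
ee_rot: [-0.001, 0.71, 0.001, -0.704]
contact_force: [2.3, 2.1, 2.8]
width: 0.0312
```

>>> play_rows(
  plan=[
    [[0.8,0.0005,0,0,0],[0.8,0.0008,0,0,0],[0.8,0.0008,0,0,0]],
  ],
)

```text
clock: 8.9
position: [0.5463, 0.0698, 0.0789]
ee_rot: [-0.001, 0.71, 0.001, -0.704]
contact_force: [1.7, 2.7, 1.7]
width: 0.032
```

>>> play_rows(
  plan=[
    [[0.8,0.0005,0,0,0],[0.8,0.0008,0,0,0],[0.8,0.0008,0,0,0]],
  ],
)

```text
clock: 9.2
position: [0.5463, 0.0698, 0.078]
ee_rot: [-0.001, 0.71, 0.001, -0.704]
contact_force: [2.3, 2.5, 2.2]
width: 0.0313
```

>>> play_rows(
  plan=[
    [[0.8,0.0005,0,0,0],[0.8,0.0008,0,0,0],[0.8,0.0008,0,0,0]],
  ],
)

```text
clock: 9.5
position: [0.5463, 0.0698, 0.0776]
ee_rot: [-0.001, 0.71, 0.001, -0.704]
contact_force: [1.3, 1.7, 4.9]
width: 0.0315
```

>>> play_rows(
  plan=[
    [[0.8,0.0008,0,0,0],[0.8,0.0012,0,0,0],[0.8,0.0012,0,0,0]],
  ],
)

```text
clock: 9.8
position: [0.5464, 0.0698, 0.0772]
ee_rot: [-0.0, 0.71, 0.001, -0.704]
contact_force: [0.0, 1.6, 8.2]
width: 0.0314
```

>>> play_rows(
  plan=[
    [[0.8,0.001,0,0,0],[0.8,0.0015,0,0,0],[0.8,0.0015,0,0,0],[0.8,0.0015,0,0,0],[0.8,0.0015,0,0,0]],
  ],
)

```text
clock: 10.3
position: [0.5464, 0.0698, 0.0769]
ee_rot: [-0.0, 0.71, 0.001, -0.704]
contact_force: [0.5, 1.4, 11.1]
width: 0.0316
```

>>> play_rows(
  plan=[
    [[0.8,0.0016,0,0,0],[0.8,0.0016,0,0,0],[0.8,0.0016,0,0,0],[0.8,0.0016,0,0,0],[0.8,0.0016,0,0,0],[0.8,0.0016,0,0,0],[0.8,0.0016,0,0,0],[0.8,0.0016,0,0,0]],
  ],
)

```text
clock: 11.1
position: [0.5465, 0.0698, 0.0768]
ee_rot: [-0.0, 0.711, 0.001, -0.703]
contact_force: [-0.7, 0.9, 13.2]
width: 0.0314
```

>>> play_rows(
  plan=[
    [[0.8,0,0,0,0],[0.6,0,0,0,0],[0.4,0,0,0,0],[0.3,0,0,0,0],[0.3,0,0,0,0]],
  ],
)

```text
clock: 11.6
position: [0.5458, 0.0696, 0.0762]
ee_rot: [-0.0, 0.71, 0.001, -0.704]
contact_force: [0.2, 0.6, 0.6]
width: 0.0595
```

```bash
python3 - <<'E'
from h import *
s,p,R=pose();print(p,s["contact_force"],s["moment"],s["width"],s["clock"])
E
```

```text
[0.54584508 0.06960285 0.07615901] [0.16456314 0.6391688  0.61001241] [-0.01103587  0.00693036 -0.02718546] 0.05946272132968603 11.6
```

>>> play_rows(
  plan=[
    [[0.3,-0.03,0,0,0],[0.3,-0.08,0,0,0],[0.2,-0.12,0,0,0],[0.2,-0.15,0,-0.035,0],[0.2,-0.15,0,-0.072,0],[0.2,-0.15,0,-0.072,0],[0.2,-0.15,0,-0.072,0]],
  ],
)

```text
clock: 12.3
position: [0.6162, 0.0693, 0.2256]
ee_rot: [-0.0, 0.709, 0.0, -0.705]
contact_force: [-0.7, 0.6, 0.8]
width: 0.0679
```

```bash
python3 - <<'E'
from h import *
s,p,R=pose();print(p,s["contact_force"],s["width"])
im,d=manip.get_image("wrist");cv2.imwrite("pics/g_wrist.png",im[:,:,::-1])
X=wcloud(d,p,R);hsv=cv2.cvtColor(im,cv2.COLOR_RGB2HSV)
for nm,lo,hi in (("green",(70,80,50),(95,255,255)),("brass",(15,80,80),(35,255,255))):
    N,L,st,ce=cv2.connectedComponentsWithStats((cv2.inRange(hsv,lo,hi)>0).astype(np.uint8))
    for i in range(1,N):
        if st[i,4]>30:
            Q=X[L==i];print(nm,st[i],ce[i].round(1),np.median(Q,0).round(4),np.percentile(Q,3,axis=0).round(4),np.percentile(Q,97,axis=0).round(4))
im,d=manip.get_image("side");cv2.imwrite("pics/g_side.png",cv2.resize(im[170:290,170:350,::-1],None,fx=4.4,fy=4.4,interpolation=cv2.INTER_CUBIC))
E
```

```text
[0.61623165 0.06925937 0.22562843] [-0.7115329   0.59377657  0.78262398] 0.06787538282792092
green [ 258  176   37   43 1378] [276.3 198. ] [0.6192 0.0704 0.0925] [0.6016 0.0566 0.0009] [0.6328 0.0861 0.0966]
brass [262 218  30  13 330] [276.9 224.6] [0.5912 0.07   0.0789] [0.5859 0.0576 0.075 ] [0.6005 0.0824 0.0881]
brass [106 395  29  25 441] [122.8 407.9] [0.3152 0.2708 0.0123] [0.2971 0.2596 0.0109] [0.3341 0.29   0.0141]
```

View pics/g_wrist.png

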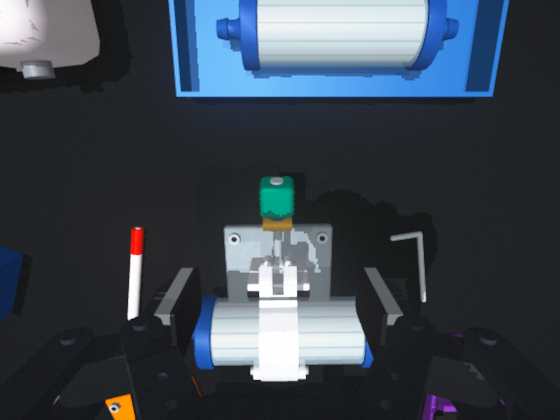

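View pics/g_side.png

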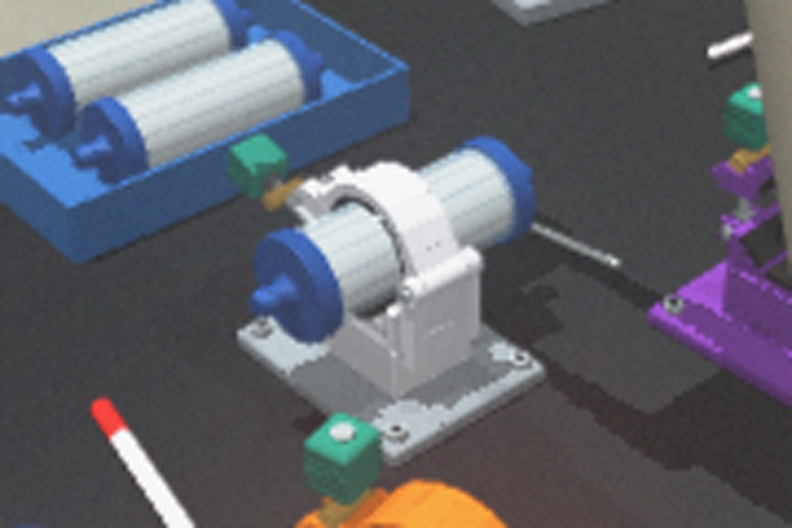

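The half lies closed over the cartridge, with its fork at side crop (330,185). The green knob is at wrist (276,198), which puts its centre at about (0.617, 0.070, 0.082). That matches the two-view result, so I'll grip it there.

>>> play_rows(
  plan=[
    [[0.2,0.05,-0.001,-0.001,0],[0.2,0.1,-0.001,-0.001,0],[0.2,0.13,-0.001,-0.001,0],[0.2,0.15,-0.001,-0.001,0],[0.2,0.162,-0.001,-0.001,0],[0.2,0.162,-0.001,-0.001,0],[0.2,0.162,-0.001,-0.001,0]],
  ],
)

```text
clock: 13.1
position: [0.6173, 0.0706, 0.0646]
ee_rot: [-0.0, 0.709, 0.001, -0.705]
contact_force: [0.8, 0.5, 0.6]
width: 0.0684
```

```bash
python3 - <<'E'
from h import *
s,p,R=pose();print(p,s["contact_force"],s["width"])
im,d=manip.get_image("wrist");cv2.imwrite("pics/h_wrist.png",im[:,:,::-1])
E
```

```text
[0.61727634 0.07064532 0.06456107] [0.78317144 0.54039838 0.64303757] 0.06842026874105324
```

View pics/h_wrist.png

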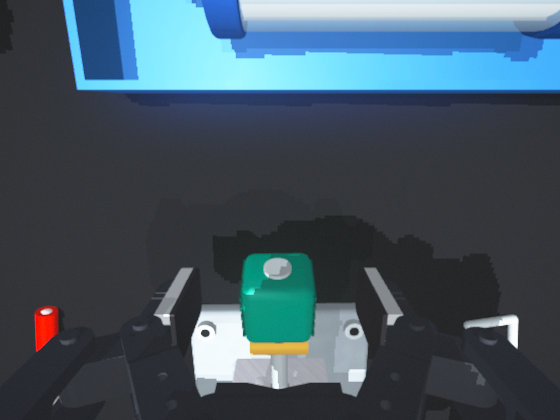

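The knob at (278,298) sits centred between the pads at (180,300) and (380,300), so I'll close on it.

>>> play_rows(
  plan=[
    [[0.35,0,0,0,0],[0.5,0,0,0,0],[0.65,0,0,0,0],[0.75,0,0,0,0],[0.85,0,0,0,0],[0.85,0,0,0,0],[0.85,0,0,0,0],[0.85,0,0,0,0]],
  ],
  grip_force=30,
)

```text
clock: 13.95
position: [0.6183, 0.0708, 0.0655]
ee_rot: [-0.0, 0.71, 0.001, -0.704]
contact_force: [0.8, 1.7, 4.3]
width: 0.0273
```

```bash
python3 arc.py .542 .06 .6173 .0646 .75 10
```

```text
r 0.07891165946804052 a0 0.30371643758153916
0.348 tool x -0.0033  z 0.0011 world 0.6162 0.0679
0.393 tool x -0.0066  z 0.0024 world 0.6149 0.0712
0.438 tool x -0.0098  z 0.0038 world 0.6135 0.0744
0.482 tool x -0.0130  z 0.0054 world 0.6119 0.0776
0.527 tool x -0.0161  z 0.0071 world 0.6102 0.0807
0.571 tool x -0.0191  z 0.0089 world 0.6084 0.0837
0.616 tool x -0.0220  z 0.0109 world 0.6064 0.0866
0.661 tool x -0.0248  z 0.0130 world 0.6043 0.0894
0.705 tool x -0.0276  z 0.0152 world 0.6021 0.0922
0.75 tool x -0.0302  z 0.0176 world 0.5997 0.0948
```

>>> play_rows(
  plan=[
    [[0.85,-0.003,0,0.001,0],[0.85,-0.006,0,0.0023,0],[0.85,-0.0095,0,0.0038,0],[0.85,-0.0125,0,0.0054,0],[0.85,-0.0155,0,0.0071,0],[0.85,-0.0185,0,0.009,0],[0.85,-0.0215,0,0.011,0],[0.85,-0.0245,0,0.0132,0],[0.85,-0.027,0,0.0155,0],[0.85,-0.0295,0,0.018,0],[0.85,-0.0295,0,0.018,0]],
  ],
)

```text
clock: 15.05
position: [0.5996, 0.0706, 0.0955]
ee_rot: [-0.0, 0.71, 0.001, -0.704]
contact_force: [2.0, 0.6, -2.4]
width: 0.0277
```

```bash
python3 - <<'E'
from h import *
s,p,R=pose();print(p,s["contact_force"],s["moment"],s["width"])
im,d=manip.get_image("side");cv2.imwrite("pics/i_side.png",cv2.resize(im[170:290,170:350,::-1],None,fx=4.4,fy=4.4,interpolation=cv2.INTER_CUBIC))
E
python3 arc.py .542 .06 .600 .0948 1.15 9
```

```text
[0.59964081 0.07059026 0.09554954] [ 2.02898344  0.556575   -2.42706733] [-0.06587452 -0.45384094  0.30972204] 0.027697011742086122
r 0.07911030274243673 a0 0.7478487369999723
0.793 tool x -0.0025  z 0.0025 world 0.5975 0.0973
0.837 tool x -0.0050  z 0.0050 world 0.595 0.0998
0.882 tool x -0.0073  z 0.0077 world 0.5923 0.1021
0.927 tool x -0.0095  z 0.0105 world 0.5895 0.1043
0.971 tool x -0.0115  z 0.0134 world 0.5866 0.1063
1.016 tool x -0.0134  z 0.0163 world 0.5837 0.1082
1.061 tool x -0.0152  z 0.0194 world 0.5806 0.11
1.105 tool x -0.0169  z 0.0225 world 0.5775 0.1117
1.15 tool x -0.0184  z 0.0257 world 0.5743 0.1132
```

View pics/i_side.png

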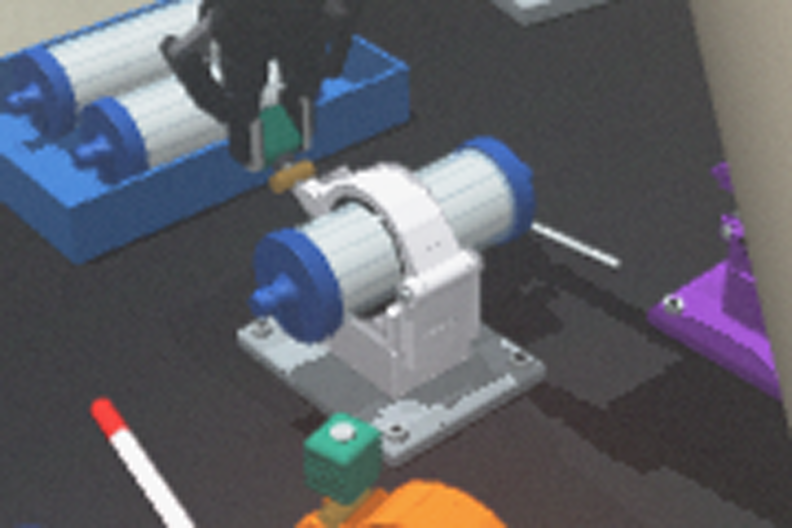

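>>> play_rows(
  plan=[
    [[0.85,-0.0025,0,0.0025,0],[0.85,-0.005,0,0.005,0],[0.85,-0.007,0,0.0077,0],[0.85,-0.009,0,0.0105,0],[0.85,-0.011,0,0.0134,0],[0.85,-0.013,0,0.0163,0],[0.85,-0.0148,0,0.0194,0],[0.85,-0.0165,0,0.0225,0],[0.85,-0.018,0,0.0255,0],[0.85,-0.018,0,0.0255,0]],
  ],
)

```text
clock: 16.1
position: [0.5735, 0.0703, 0.1138]
ee_rot: [-0.0, 0.71, 0.0, -0.704]
contact_force: [2.8, -0.2, -1.6]
width: 0.0273
```

```bash
python3 arc.py .542 .06 .5745 .1132 1.59 15
```

```text
r 0.07917758521197774 a0 1.1478272264614864
1.177 tool x -0.0009  z 0.0021 world 0.5724 0.1141
1.207 tool x -0.0018  z 0.0043 world 0.5702 0.115
1.236 tool x -0.0026  z 0.0065 world 0.568 0.1158
1.266 tool x -0.0033  z 0.0087 world 0.5658 0.1165
1.295 tool x -0.0040  z 0.0110 world 0.5635 0.1172
1.325 tool x -0.0046  z 0.0132 world 0.5613 0.1178
1.354 tool x -0.0051  z 0.0155 world 0.559 0.1183
1.384 tool x -0.0056  z 0.0178 world 0.5567 0.1188
1.413 tool x -0.0060  z 0.0201 world 0.5544 0.1192
1.443 tool x -0.0063  z 0.0224 world 0.5521 0.1195
1.472 tool x -0.0066  z 0.0247 world 0.5498 0.1198
1.502 tool x -0.0068  z 0.0270 world 0.5475 0.12
1.531 tool x -0.0069  z 0.0294 world 0.5451 0.1201
1.561 tool x -0.0070  z 0.0317 world 0.5428 0.1202
1.59 tool x -0.0070  z 0.0340 world 0.5405 0.1202
```

>>> play_rows(
  plan=[
    [[0.85,-0.0005,0,0.002,0],[0.85,-0.0012,0,0.004,0],[0.85,-0.002,0,0.006,0],[0.85,-0.002,0,0.006,0]],
  ],
)

```text
clock: 16.5
position: [0.5675, 0.0702, 0.1161]
ee_rot: [-0.0, 0.71, 0.0, -0.704]
contact_force: [3.8, -1.4, -1.7]
width: 0.0275
```

>>> play_rows(
  plan=[
    [[0.85,-0.0004,0,0.001,0],[0.85,-0.0006,0,0.002,0],[0.85,-0.0006,0,0.002,0]],
  ],
)

```text
clock: 16.8
position: [0.5656, 0.0702, 0.1168]
ee_rot: [-0.0, 0.71, 0.0, -0.704]
contact_force: [4.6, -1.1, -3.4]
width: 0.0276
```

>>> play_rows(
  plan=[
    [[0.85,-0.0003,0,0.001,0],[0.85,-0.0006,0,0.002,0],[0.85,-0.0006,0,0.002,0]],
  ],
)

```text
clock: 17.1
position: [0.5636, 0.0702, 0.1174]
ee_rot: [-0.0, 0.71, 0.0, -0.704]
contact_force: [4.1, -1.8, -3.1]
width: 0.0276
```

>>> play_rows(
  plan=[
    [[0.85,-0.0002,0,0.001,0],[0.85,-0.0005,0,0.002,0],[0.85,-0.0005,0,0.002,0]],
  ],
)

```text
clock: 17.4
position: [0.5617, 0.0702, 0.118]
ee_rot: [-0.0, 0.711, 0.0, -0.704]
contact_force: [5.1, -1.1, -3.9]
width: 0.0277
```

>>> play_rows(
  plan=[
    [[0.85,-0.0002,0,0.001,0],[0.85,-0.0004,0,0.002,0],[0.85,-0.0004,0,0.002,0]],
  ],
)

```text
clock: 17.7
position: [0.5602, 0.0701, 0.1184]
ee_rot: [-0.0, 0.711, 0.0, -0.703]
contact_force: [6.2, -0.9, -4.3]
width: 0.0274
```

>>> play_rows(
  plan=[
    [[0.85,-0.0002,0,0.001,0],[0.85,-0.0004,0,0.002,0],[0.85,-0.0004,0,0.002,0]],
  ],
)

```text
clock: 18.0
position: [0.5591, 0.0701, 0.1187]
ee_rot: [-0.0, 0.712, 0.0, -0.703]
contact_force: [7.2, -1.3, -4.6]
width: 0.0275
```

```bash
python3 - <<'E'
from h import *
s,p,R=pose();print(p,s["contact_force"],s["moment"],s["width"])
im,d=manip.get_image("side");cv2.imwrite("pics/j_side.png",cv2.resize(im[180:260,200:320,::-1],None,fx=6.6,fy=6.6,interpolation=cv2.INTER_CUBIC))
E
```

```text
[0.55914477 0.07013622 0.11869689] [ 7.15105271 -1.32015868 -4.59084997] [-0.26039014 -1.30950557  0.18393838] 0.027511856208947454
```

View pics/j_side.png

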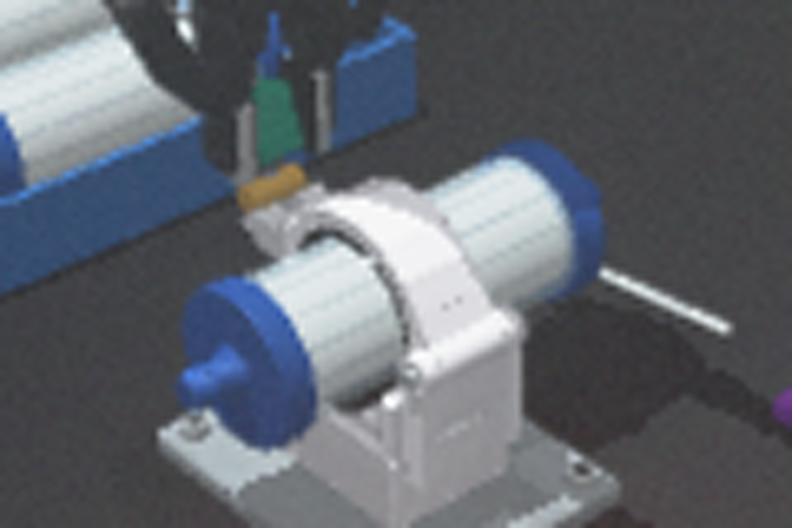

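The washer now sits on the ramp at crop (272,185). I'll keep pushing inward gently.

>>> play_rows(
  plan=[
    [[0.85,0,0,0.0015,0],[0.85,-0.0001,0,0.0025,0],[0.85,-0.0002,0,0.003,0]],
  ],
)

```text
clock: 18.35
position: [0.558, 0.0701, 0.119]
ee_rot: [-0.0, 0.713, 0.0, -0.701]
contact_force: [8.2, -1.4, -6.1]
width: 0.0275
```

>>> play_rows(
  plan=[
    [[0.85,0,0,0.0015,0],[0.85,-0.0001,0,0.0025,0],[0.85,-0.0002,0,0.003,0]],
  ],
)

```text
clock: 18.65
position: [0.557, 0.0701, 0.1192]
ee_rot: [-0.0, 0.714, 0.0, -0.7]
contact_force: [8.8, -1.5, -5.3]
width: 0.0276
```

>>> play_rows(
  plan=[
    [[0.85,0.0003,0,0.0015,0],[0.85,0.0003,0,0.003,0],[0.85,0.0003,0,0.0035,0]],
  ],
)

```text
clock: 18.95
position: [0.5561, 0.0701, 0.1194]
ee_rot: [-0.0, 0.716, 0.0, -0.698]
contact_force: [8.9, -0.6, -6.0]
width: 0.0274
```

>>> play_rows(
  plan=[
    [[0.85,0.0003,0,0.0015,0],[0.85,0.0003,0,0.003,0],[0.85,0.0003,0,0.0035,0]],
  ],
)

```text
clock: 19.25
position: [0.5552, 0.0701, 0.1196]
ee_rot: [-0.001, 0.718, 0.0, -0.696]
contact_force: [10.0, -1.7, -5.3]
width: 0.0277
```

>>> play_rows(
  plan=[
    [[0.85,0.0003,0,0.0015,0],[0.85,0.0003,0,0.003,0],[0.85,0.0003,0,0.0035,0],[0.85,0.0003,0,0.0035,0]],
  ],
)

```text
clock: 19.65
position: [0.5542, 0.0701, 0.1198]
ee_rot: [-0.001, 0.72, 0.0, -0.694]
contact_force: [8.6, -1.4, -5.0]
width: 0.0274
```

>>> play_rows(
  plan=[
    [[0.85,0.0003,0,0.0015,0],[0.85,0.0003,0,0.003,0],[0.85,0.0003,0,0.0035,0],[0.85,0.0003,0,0.0035,0]],
  ],
)

```text
clock: 20.05
position: [0.5535, 0.0701, 0.1199]
ee_rot: [-0.001, 0.722, 0.0, -0.692]
contact_force: [8.4, -0.1, -6.4]
width: 0.0277
```

>>> play_rows(
  plan=[
    [[0.85,0.0003,0,0.0015,0],[0.85,0.0003,0,0.003,0],[0.85,0.0003,0,0.0035,0],[0.85,0.0003,0,0.0035,0]],
  ],
)

```text
clock: 20.45
position: [0.5528, 0.0701, 0.12]
ee_rot: [-0.001, 0.724, 0.0, -0.69]
contact_force: [8.9, -0.5, -5.3]
width: 0.0272
```

```bash
python3 - <<'E'
from h import *
s,p,R=pose();print(p,R.round(3),s["contact_force"],s["moment"],s["width"])
im,d=manip.get_image("side");cv2.imwrite("pics/k_side.png",cv2.resize(im[180:260,200:320,::-1],None,fx=6.6,fy=6.6,interpolation=cv2.INTER_CUBIC))
E
```

```text
[0.55277408 0.07008151 0.12004604] [[ 0.049 -0.001 -0.999]
 [ 0.001 -1.     0.001]
 [-0.999 -0.001 -0.049]] [ 8.90704572 -0.53199135 -5.26393723] [-0.24296522 -1.7049677   0.21159515] 0.027165205859260588
```

View pics/k_side.png

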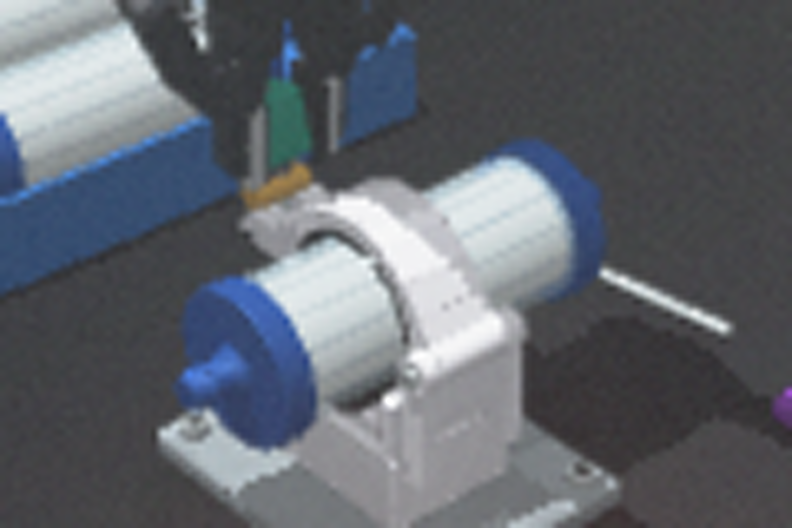

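>>> play_rows(
  plan=[
    [[0.85,0.0003,0,0.002,0],[0.85,0.0003,0,0.0035,0],[0.85,0.0003,0,0.004,0],[0.85,0.0003,0,0.004,0]],
  ],
)

```text
clock: 20.9
position: [0.5518, 0.07, 0.1202]
ee_rot: [-0.001, 0.726, 0.0, -0.687]
contact_force: [9.9, -0.7, -5.0]
width: 0.0277
```

>>> play_rows(
  plan=[
    [[0.85,0.0003,0,0.002,0],[0.85,0.0003,0,0.0035,0],[0.85,0.0003,0,0.004,0],[0.85,0.0003,0,0.004,0]],
  ],
)

```text
clock: 21.3
position: [0.5509, 0.0701, 0.1203]
ee_rot: [-0.001, 0.728, -0.0, -0.685]
contact_force: [9.9, -0.2, -6.2]
width: 0.0278
```

>>> play_rows(
  plan=[
    [[0.85,0.0003,0,0.002,0],[0.85,0.0003,0,0.0035,0],[0.85,0.0003,0,0.004,0],[0.85,0.0003,0,0.004,0]],
  ],
)

```text
clock: 21.7
position: [0.55, 0.07, 0.1205]
ee_rot: [-0.001, 0.731, -0.0, -0.683]
contact_force: [10.5, -1.7, -6.3]
width: 0.0275
```

```bash
python3 - <<'E'
from h import *
s,p,R=pose();print(p,R[:,0].round(3),s["contact_force"],s["moment"],s["width"])
im,d=manip.get_image("side");cv2.imwrite("pics/l_side.png",cv2.resize(im[185:245,210:290,::-1],None,fx=9.5,fy=9.5,interpolation=cv2.INTER_CUBIC))
im,d=manip.get_image("wrist");cv2.imwrite("pics/l_wrist.png",im[:,:,::-1])
E
```

```text
[0.55001562 0.07004912 0.12045834] [ 0.067  0.002 -0.998] [10.50102629 -1.65502153 -6.34023088] [-0.18052661 -1.78222588  0.16364078] 0.0275443272493233
```

View pics/l_side.png

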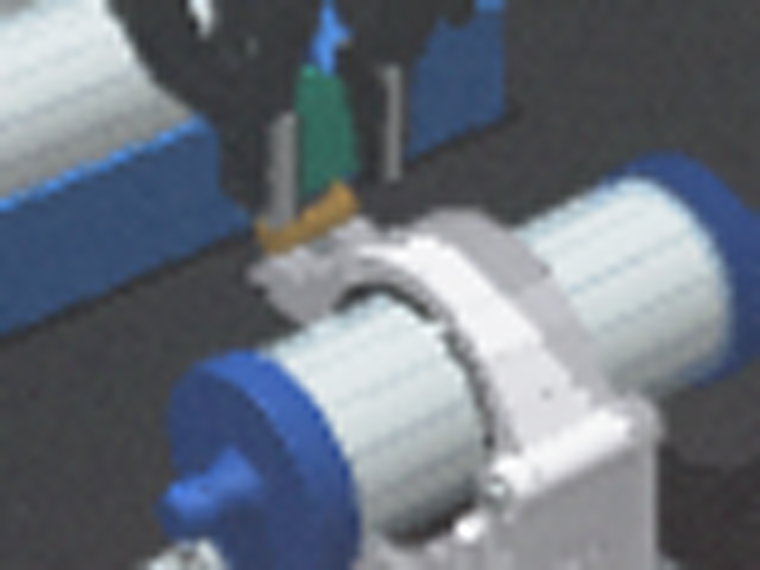

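View pics/l_wrist.png

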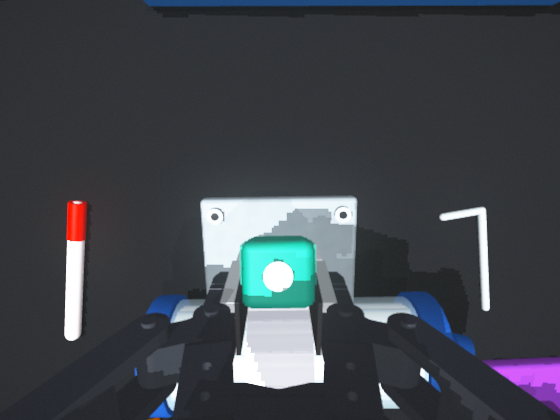

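```bash
python3 - <<'E'
from h import *
im,d=manip.get_image("side");hsv=cv2.cvtColor(im,cv2.COLOR_RGB2HSV)
for n,im,w in (("side",im,(225,280,190,225)),("top",manip.get_image("top")[0],(225,262,150,215))):
    hsv=cv2.cvtColor(im,cv2.COLOR_RGB2HSV);m=(cv2.inRange(hsv,(12,70,60),(38,255,255))>0);k=np.zeros_like(m);k[w[2]:w[3],w[0]:w[1]]=1;v,u=np.nonzero(m&k);print(n,len(u),u.min() if len(u) else 0,u.max() if len(u) else 0, u.mean(),v.mean())
    if n=="side":
        o,dd=ray("side",(u.mean(),v.mean()));t=(.0685-o[1])/dd[1];print("surface pt",o+t*dd,"view dir",dd)
print("expected seat centre px", proj("side",[[.542,.0685,.110]]),"lip crest centre",proj("side",[[.5485,.0685,.1115]]))
E
```

```text
side 31 237 247 242.4516129032258 207.67741935483872
surface pt [0.55218191 0.0685     0.10968624] view dir [ 0.67726492 -0.49498787 -0.54433376]
top 0 0 0 nan nan
expected seat centre px [[244.84373605 209.20719191]] lip crest centre [[243.29197326 207.68101619]]<stdin>:4: RuntimeWarning: Mean of empty slice.
  ret = ret.dtype.type(ret / rcount)
```

The washer at side (242.5,207.7) is on the lip crest, where I expect (243.3,207.7). The seat would be at (244.8,209.2), so it needs a few more millimetres inward.

>>> play_rows(
  plan=[
    [[0.85,0.0003,0,0.002,0],[0.85,0.0003,0,0.0035,0],[0.85,0.0003,0,0.004,0],[0.85,0.0003,0,0.004,0]],
  ],
)

```text
clock: 22.3
position: [0.549, 0.07, 0.1206]
ee_rot: [-0.001, 0.733, -0.0, -0.681]
contact_force: [9.5, -0.3, -5.6]
width: 0.0275
```

>>> play_rows(
  plan=[
    [[0.85,0.0003,0,0.002,0],[0.85,0.0003,0,0.0035,0],[0.85,0.0003,0,0.004,0],[0.85,0.0003,0,0.004,0]],
  ],
)

```text
clock: 22.7
position: [0.5476, 0.07, 0.1207]
ee_rot: [-0.002, 0.734, -0.0, -0.679]
contact_force: [9.5, -1.4, -4.7]
width: 0.0273
```

>>> play_rows(
  plan=[
    [[0.85,0.0003,0,0.002,0],[0.85,0.0003,0,0.0035,0],[0.85,0.0003,0,0.0035,0]],
  ],
)

```text
clock: 23.0
position: [0.5465, 0.07, 0.1208]
ee_rot: [-0.002, 0.736, -0.0, -0.677]
contact_force: [7.1, -0.9, -5.0]
width: 0.0274
```

```bash
cat > w.py <<'E'
from h import *
import sys
s,p,R=pose();print(p,R[:,0].round(3),s["contact_force"].round(1) if hasattr(s["contact_force"],'round') else s["contact_force"],s["width"])
im,d=manip.get_image("side");hsv=cv2.cvtColor(im,cv2.COLOR_RGB2HSV)
m=(cv2.inRange(hsv,(12,70,60),(38,255,255))>0);k=np.zeros_like(m);k[190:225,225:280]=1;v,u=np.nonzero(m&k);print(len(u),u.min(),u.max(),u.mean(),v.mean())
cv2.imwrite(f"pics/{sys.argv[1]}_side.png",cv2.resize(im[185:245,210:290,::-1],None,fx=9.5,fy=9.5,interpolation=cv2.INTER_CUBIC))
E
python3 w.py m
```

```text
[0.54649275 0.06998966 0.12081038] [ 0.084  0.002 -0.996] [ 7.1 -0.9 -5. ] 0.027436524163557057
29 237 247 243.0 207.93103448275863
```

View pics/m_side.png

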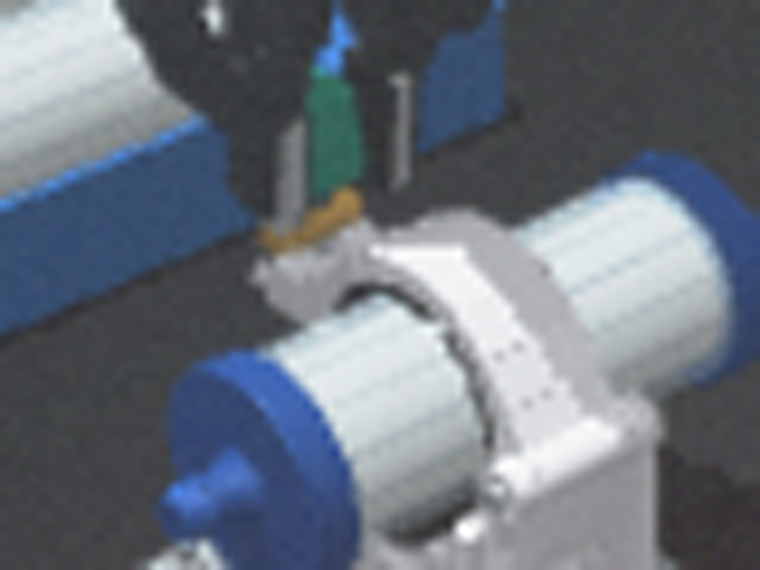

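>>> play_rows(
  plan=[
    [[0.85,0.0003,0,0.002,0],[0.85,0.0003,0,0.003,0],[0.85,0.0003,0,0.003,0]],
  ],
)

```text
clock: 23.35
position: [0.5456, 0.07, 0.1209]
ee_rot: [-0.002, 0.738, -0.0, -0.675]
contact_force: [8.2, -0.7, -5.3]
width: 0.0273
```

```bash
python3 w.py n
```

```text
[0.54556767 0.07000824 0.12088241] [ 0.088  0.002 -0.996] [ 8.2 -0.7 -5.3] 0.02727742702798487
26 237 247 243.19230769230768 207.92307692307693
```

>>> play_rows(
  plan=[
    [[0.85,0.0003,0,0.002,0],[0.85,0.0003,0,0.003,0],[0.85,0.0003,0,0.003,0]],
  ],
)

```text
clock: 23.7
position: [0.5446, 0.07, 0.1209]
ee_rot: [-0.002, 0.739, -0.0, -0.674]
contact_force: [7.1, -1.8, -3.9]
width: 0.0275
```

```bash
python3 w.py o
```

```text
[0.54460863 0.07000637 0.12091877] [ 0.092  0.002 -0.996] [ 7.1 -1.8 -3.9] 0.027512972012945176
25 238 247 243.2 208.12
```

View pics/o_side.png

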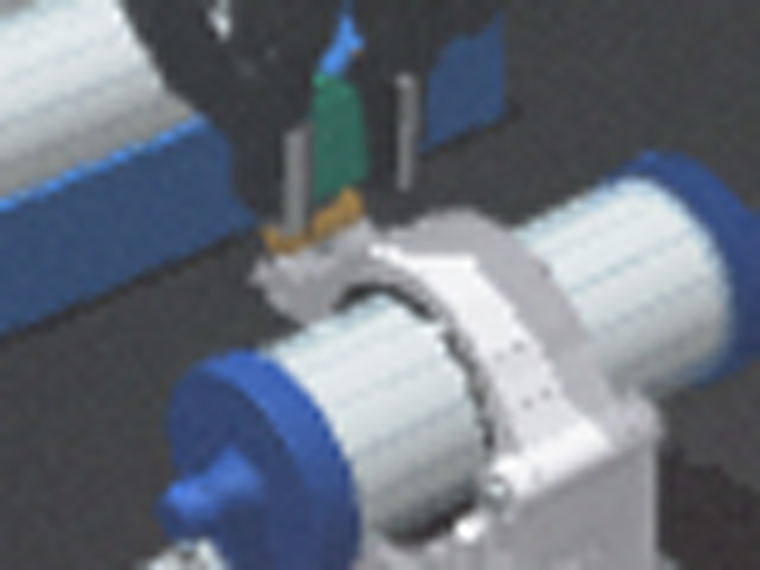

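>>> play_rows(
  plan=[
    [[0.85,0.0003,0,0.002,0],[0.85,0.0003,0,0.003,0],[0.85,0.0003,0,0.003,0]],
  ],
)

```text
clock: 24.05
position: [0.5434, 0.07, 0.121]
ee_rot: [-0.002, 0.74, -0.0, -0.672]
contact_force: [6.3, -1.3, -5.2]
width: 0.0276
```

```bash
python3 w.py p
```

```text
[0.54337416 0.06997336 0.12098854] [ 0.096  0.002 -0.995] [ 6.3 -1.3 -5.2] 0.02761215503564934
24 238 248 243.66666666666666 208.0
```

>>> play_rows(
  plan=[
    [[0.85,0.0003,0,0.002,0],[0.85,0.0003,0,0.003,0],[0.85,0.0003,0,0.003,0]],
  ],
)

```text
clock: 24.4
position: [0.542, 0.07, 0.121]
ee_rot: [-0.002, 0.741, -0.0, -0.671]
contact_force: [7.1, -2.0, -3.7]
width: 0.0274
```

```bash
python3 w.py q
```

```text
[0.54204187 0.06995171 0.12101578] [ 0.099  0.002 -0.995] [ 7.1 -2.  -3.7] 0.02744925257756044
23 238 248 244.08695652173913 208.2173913043478
```

View pics/q_side.png

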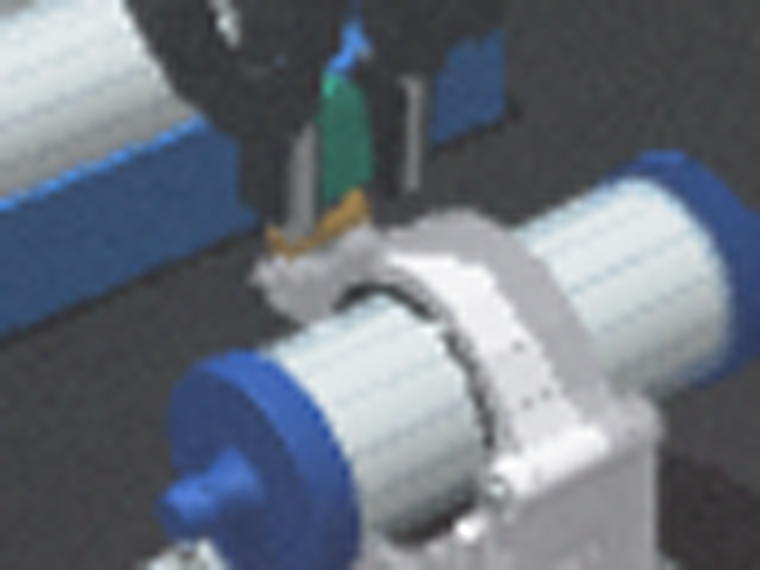

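The washer has crossed most of the groove, to side (244.1,208.2), and the push force is falling. I'll let go carefully and check.

>>> play_rows(
  plan=[
    [[0.85,0,0,0,0],[0.7,0,0,0,0],[0.5,0,0,0,0],[0.3,0,0,0,0],[0.2,0,0,0,0],[0.2,0,0,0,0]],
  ],
)

```text
clock: 25.05
position: [0.5411, 0.0701, 0.1209]
ee_rot: [-0.002, 0.741, -0.0, -0.672]
contact_force: [-0.4, 0.8, -0.0]
width: 0.0684
```

```bash
python3 w.py r
```

```text
[0.54114972 0.07014815 0.12090084] [ 0.097  0.003 -0.995] [-0.4  0.8 -0. ] 0.06840696226390239
36 238 248 242.75 208.30555555555554
```

View pics/r_side.png

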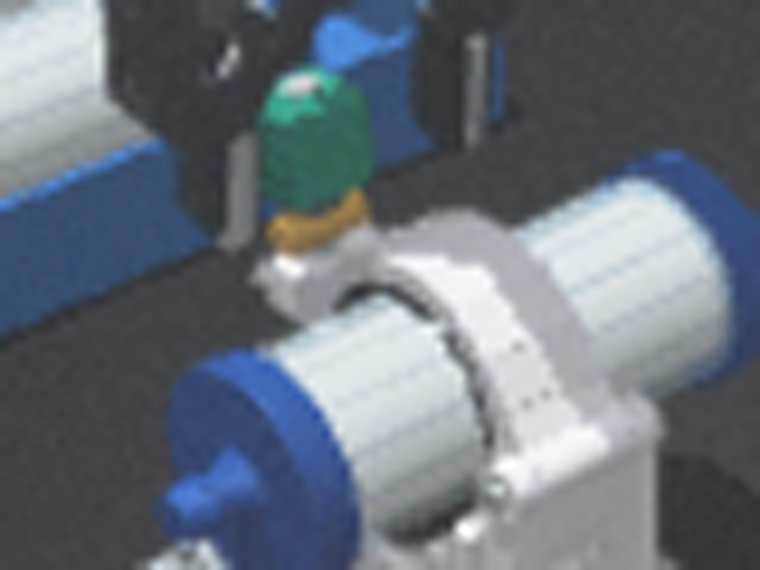

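>>> play_rows(
  plan=[
    [[0.2,-0.03,0,-0.003,0],[0.2,-0.07,0,-0.007,0],[0.2,-0.11,0,-0.01,0],[0.2,-0.11,0,-0.01,0],[0.2,-0.11,0,-0.01,0]],
  ],
)

```text
clock: 25.6
position: [0.5407, 0.0699, 0.2323]
ee_rot: [-0.002, 0.741, -0.0, -0.671]
contact_force: [-0.9, 0.9, -1.2]
width: 0.0687
```

```bash
cat > v.py <<'E'
from h import *
import sys
t=sys.argv[1]
s,p,R=pose();print(p,R[:,0].round(3),np.round(s["contact_force"],1),s["width"],s["clock"])
im,d=manip.get_image("wrist");X=wcloud(d,p,R);cv2.imwrite(f"pics/{t}_wrist.png",im[:,:,::-1])
def mk(im,lo,hi): return cv2.inRange(cv2.cvtColor(im,cv2.COLOR_RGB2HSV),lo,hi)>0
for nm,lo,hi in (("green",(70,80,50),(95,255,255)),("brass",(12,70,60),(38,255,255)),("blue",(105,150,60),(125,255,255))):
    N,L,st,ce=cv2.connectedComponentsWithStats(mk(im,lo,hi).astype(np.uint8))
    for i in range(1,N):
        if st[i,4]>60:
            Q=X[L==i];print(nm,st[i],ce[i].round(1),np.median(Q,0).round(4),np.percentile(Q,3,axis=0).round(4),np.percentile(Q,97,axis=0).round(4))
im,d=manip.get_image("side");m=mk(im,(12,70,60),(38,255,255));g=mk(im,(70,80,50),(95,255,255))
for nm,q in (("brass",m),("green",g)):
    k=np.zeros_like(q);k[185:225,225:280]=1;v,u=np.nonzero(q&k);print(nm,len(u),u.min(),u.max(),v.min(),v.max(),u.mean(),v.mean())
print("seat px",proj("side",[[.542,.0685,.110]]),"knob upright px",proj("side",[[.542,.0685,.138]]))
cv2.imwrite(f"pics/{t}_side.png",cv2.resize(im[185:245,210:290,::-1],None,fx=9.5,fy=9.5,interpolation=cv2.INTER_CUBIC))
E
python3 v.py s
```

```text
[0.54066176 0.06985296 0.23230869] [ 0.099  0.003 -0.995] [-0.9  0.9 -1.2] 0.06866375347121785 25.6
green [ 258  192   42   38 1257] [278.3 210.3] [0.5563 0.0691 0.1512] [0.5442 0.056  0.1467] [0.5674 0.0828 0.1537]
brass [183 347  23  50 412] [193.7 371.8] [0.3325 0.1721 0.0113] [0.2967 0.0881 0.0012] [0.5503 0.1813 0.3143]
brass [105 394  26  26 338] [116.1 405.3] [0.3033 0.2506 0.0274] [0.2686 0.1172 0.0005] [0.5285 0.2866 0.2931]
blue [181   0  20  26 490] [190.4  12.2] [0.7238 0.1547 0.0115] [0.7087 0.1472 0.0034] [0.738  0.1552 0.0451]
blue [ 244    0  182   25 3084] [335.6  11.6] [0.7265 0.0117 0.0049] [ 0.7192 -0.066   0.0033] [0.7345 0.0929 0.0445]
blue [ 178    0  317   44 4989] [353.2  32.2] [ 0.6999 -0.005   0.0273] [ 0.6994 -0.1177  0.0032] [0.7268 0.1484 0.0462]
blue [  0 203  17  71 671] [  5.4 229.6] [0.5113 0.3706 0.0108] [0.4644 0.3631 0.0032] [0.5336 0.3882 0.0232]
blue [ 362  231   45   49 1007] [383.6 256.9] [ 0.508  -0.0146  0.1089] [ 0.4883 -0.0394  0.0909] [ 0.524  -0.0055  0.1228]
blue [ 172  234   43   75 1037] [198.2 265.6] [0.5057 0.1323 0.1137] [0.4647 0.1037 0.0011] [0.5335 0.1684 0.2404]
brass 35 238 248 205 211 242.88571428571427 208.25714285714287
green 160 235 249 192 206 241.64375 199.25625
seat px [[244.84373605 209.20719191]] knob upright px [[244.50886273 200.04668891]]
```

View pics/s_wrist.png

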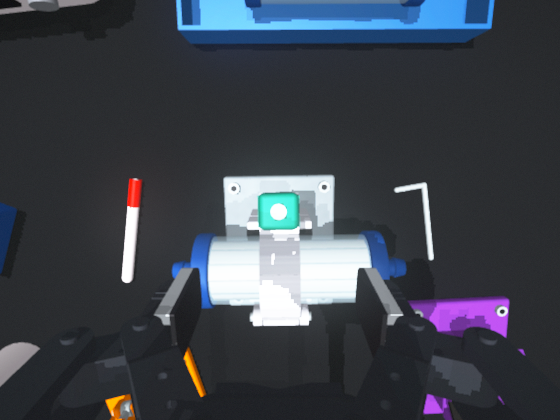

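View pics/s_side.png

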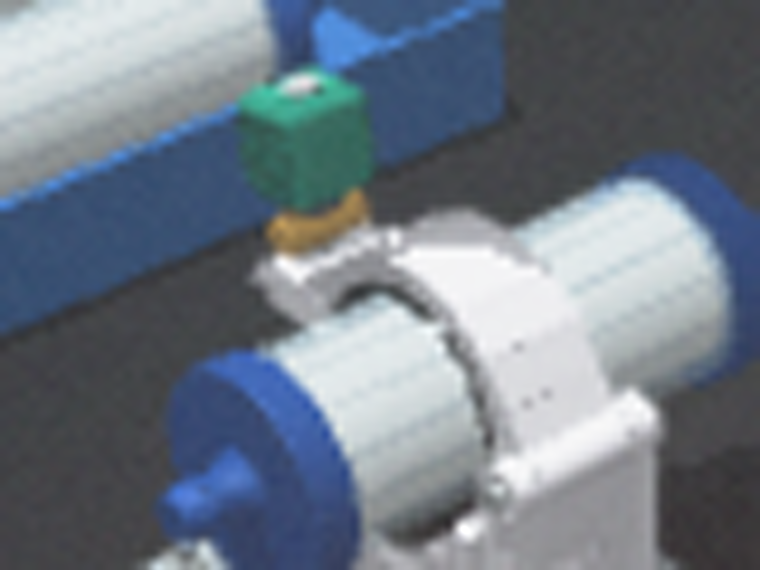

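The knob's top face is at x≈0.556 (wrist, 278,211), and in the side view the knob is 3 px outside its upright position. The lean is therefore still about 0.15 rad. The washer stopped on the lip crest because the knob slipped in the pads at the end. I'll push the knob inward from outside with closed fingers instead.

>>> play_rows(
  plan=[
    [[0.4,0.0,0,-0.03,0],[0.7,0.006,0,-0.06,0],[1.0,0.006,0,-0.06,0],[1.0,0.006,0,-0.06,0],[1.0,0.006,0,-0.06,0],[1.0,0.006,0,-0.06,0],[1.0,0.04,0,-0.056,0],[1.0,0.08,0,-0.052,0],[1.0,0.105,0,-0.05,0],[1.0,0.105,0,-0.05,0],[1.0,0.105,0,-0.05,0]],
  ],
)

```text
clock: 26.8
position: [0.599, 0.0699, 0.1308]
ee_rot: [-0.002, 0.74, -0.0, -0.673]
contact_force: [0.7, 0.2, -0.1]
width: 0.0001
```

```bash
python3 v.py t
```

```text
[0.59904627 0.06993653 0.13084603] [ 0.095  0.003 -0.995] [ 0.7  0.2 -0.1] 0.0001370896810126993 26.8
green [ 163   26  154   52 3840] [222.9  59.1] [0.7177 0.1142 0.0049] [0.7013 0.0565 0.0033] [0.7391 0.1435 0.0464]
green [271 355  15  28 345] [278.  368.7] [0.5663 0.0698 0.1499] [0.5609 0.0672 0.1434] [0.5884 0.072  0.1782]
blue [ 138    0   36   72 2223] [156.   35.2] [0.7326 0.155  0.0169] [0.7094 0.1482 0.0036] [0.7572 0.1556 0.0447]
blue [ 197    0  316   64 6552] [353.   38.5] [0.7273 0.0153 0.0053] [ 0.7202 -0.0627  0.0035] [0.7477 0.1099 0.0658]
blue [ 526    0   34   71 2079] [544.7  36.8] [ 0.73   -0.1169  0.0186] [ 0.7087 -0.1179  0.0047] [ 0.7545 -0.1158  0.0336]
blue [ 138   76  422   14 4220] [352.2  82.4] [0.7    0.0175 0.0275] [ 0.6997 -0.1097  0.0028] [0.7003 0.15   0.046 ]
blue [158 363  22  23 187] [169.1 373.7] [0.5222 0.1364 0.0947] [0.4483 0.1    0.0012] [0.6004 0.1785 0.1974]
brass 36 238 248 205 211 242.75 208.30555555555554
green 156 235 249 192 206 241.74358974358975 199.3653846153846
seat px [[244.84373605 209.20719191]] knob upright px [[244.50886273 200.04668891]]
```

View pics/t_wrist.png

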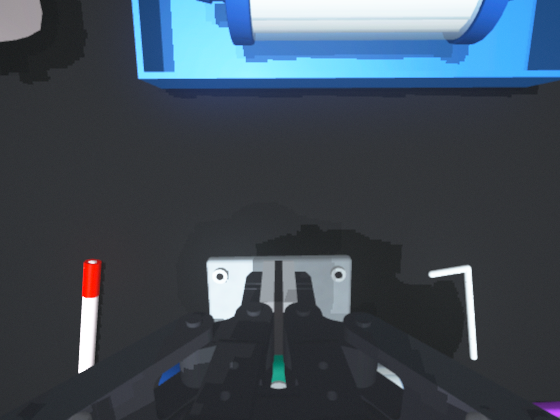

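View pics/t_side.png

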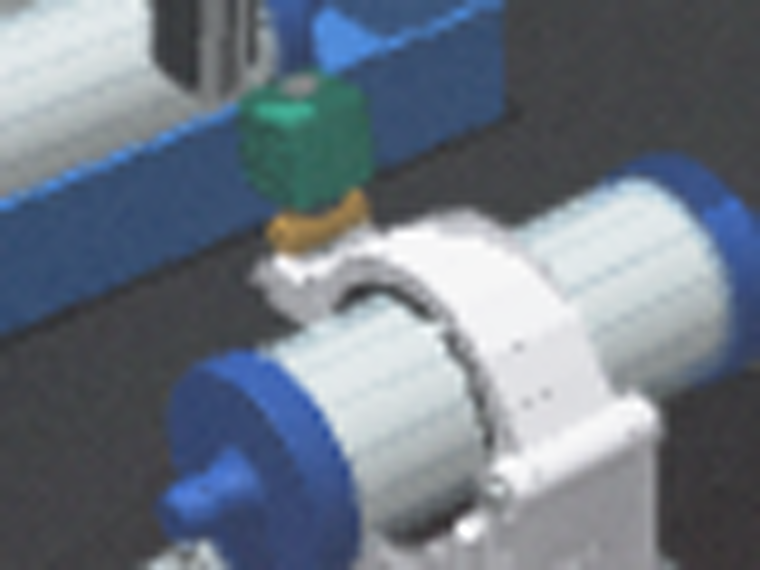

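>>> play_rows(
  plan=[
    [[1.0,-0.0005,0,0.005,0],[1.0,-0.001,0,0.01,0],[1.0,-0.0013,0,0.014,0],[1.0,-0.0013,0,0.014,0]],
  ],
)

```text
clock: 27.3
position: [0.5855, 0.0701, 0.1327]
ee_rot: [-0.002, 0.741, -0.0, -0.671]
contact_force: [0.4, 0.0, -0.2]
width: -0.0001
```

>>> play_rows(
  plan=[
    [[1.0,0,0,0.0015,0],[1.0,-0.0002,0,0.003,0],[1.0,-0.0002,0,0.003,0]],
  ],
)

```text
clock: 27.6
position: [0.5823, 0.07, 0.1326]
ee_rot: [-0.002, 0.741, -0.0, -0.671]
contact_force: [0.7, -0.0, 0.1]
width: -0.0
```

>>> play_rows(
  plan=[
    [[1.0,0,0,0.0015,0],[1.0,-0.0002,0,0.003,0],[1.0,-0.0002,0,0.003,0]],
  ],
)

```text
clock: 27.9
position: [0.5801, 0.07, 0.1327]
ee_rot: [-0.002, 0.742, -0.0, -0.671]
contact_force: [2.2, 0.0, -0.2]
width: -0.0001
```

>>> play_rows(
  plan=[
    [[1.0,0,0,0.0015,0],[1.0,-0.0002,0,0.0025,0],[1.0,-0.0002,0,0.0025,0]],
  ],
)

```text
clock: 28.2
position: [0.5778, 0.07, 0.1331]
ee_rot: [-0.002, 0.742, -0.0, -0.67]
contact_force: [2.8, -0.6, 2.4]
width: -0.0
```

>>> play_rows(
  plan=[
    [[1.0,0,0,0.001,0],[1.0,0,0,0.002,0],[1.0,0,0,0.002,0]],
  ],
)

```text
clock: 28.5
position: [0.5756, 0.07, 0.133]
ee_rot: [-0.002, 0.742, -0.0, -0.671]
contact_force: [1.7, -0.5, 1.9]
width: 0.0002
```

>>> play_rows(
  plan=[
    [[1.0,0,0,0.001,0],[1.0,0,0,0.002,0],[1.0,0,0,0.002,0]],
  ],
)

```text
clock: 28.8
position: [0.5724, 0.0701, 0.1323]
ee_rot: [-0.002, 0.741, -0.0, -0.671]
contact_force: [1.0, 0.9, 0.2]
width: 0.0002
```

```bash
python3 v.py u | tail -4
```

```text
blue [153 366  22  23 195] [164.2 376.7] [0.5097 0.1308 0.1173] [0.5055 0.0997 0.1136] [0.574  0.1362 0.2024]
brass 32 239 249 207 212 243.96875 209.28125
green 157 237 250 193 207 243.61146496815286 200.31210191082803
seat px [[244.84373605 209.20719191]] knob upright px [[244.50886273 200.04668891]]
```

View pics/u_side.png

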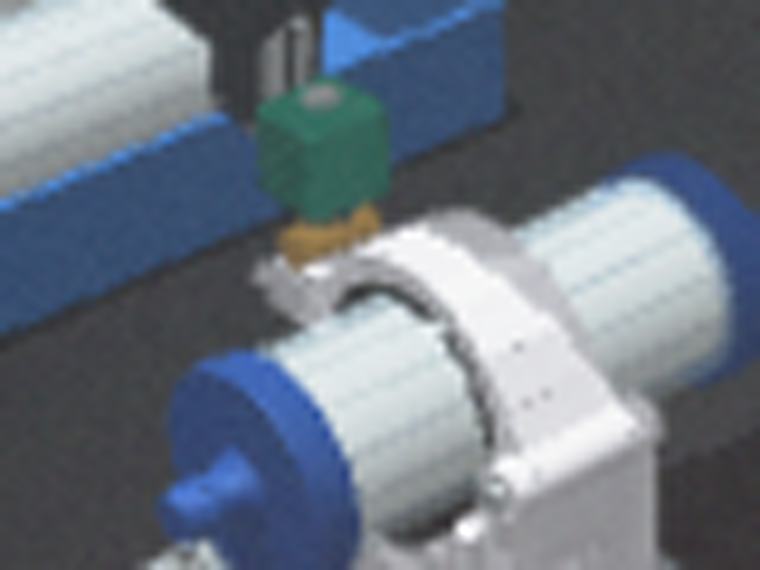

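It snapped over. The knob moved to (243.6,200.3), the washer dropped to row 209.3 (seat expected at 209.2), and the push force fell to 1 N. One small nudge to confirm that it is home.

>>> play_rows(
  plan=[
    [[1.0,0,0,0.001,0],[1.0,0,0,0.002,0],[1.0,0,0,0.002,0]],
  ],
)

```text
clock: 29.2
position: [0.5709, 0.07, 0.1323]
ee_rot: [-0.002, 0.741, -0.0, -0.671]
contact_force: [2.7, 0.1, 0.8]
width: 0.0001
```

>>> play_rows(
  plan=[
    [[1.0,0,0,0.001,0],[1.0,0,0,0.002,0],[1.0,0,0,0.002,0]],
  ],
)

```text
clock: 29.5
position: [0.5694, 0.07, 0.1325]
ee_rot: [-0.002, 0.742, -0.0, -0.671]
contact_force: [3.2, 0.6, 2.0]
width: -0.0001
```

```bash
python3 v.py x | tail -4
```

```text
blue [153 367  21  22 135] [165.3 375.5] [0.5085 0.1293 0.118 ] [0.5039 0.0994 0.1154] [0.5711 0.1349 0.2024]
brass 29 240 249 207 212 244.13793103448276 209.55172413793105
green 152 238 251 193 207 244.17763157894737 200.63815789473685
seat px [[244.84373605 209.20719191]] knob upright px [[244.50886273 200.04668891]]
```

The knob is now nearly upright, at (244.2,200.6) against an expected (244.5,200.0). I'll back off and check.

>>> play_rows(
  plan=[
    [[1.0,0,0,-0.01,0],[1.0,0,0,-0.03,0],[1.0,-0.05,0,-0.04,0],[1.0,-0.1,0,-0.02,0],[1.0,-0.13,0,-0.015,0],[1.0,-0.13,0,-0.015,0],[1.0,-0.13,0,-0.015,0]],
  ],
)

```text
clock: 30.3
position: [0.5706, 0.0697, 0.2634]
ee_rot: [-0.002, 0.741, -0.0, -0.671]
contact_force: [0.6, 0.5, -0.7]
width: 0.0005
```

```bash
python3 v.py y; python3 - <<'E'
from h import *
im,d=manip.get_image("top");cv2.imwrite("pics/y_top.png",im[:,:,::-1])
X=wcloud(*[0]*0) if 0 else None
E
```

```text
[0.57058896 0.06972421 0.26338515] [ 0.1    0.002 -0.995] [ 0.6  0.5 -0.7] 0.0005138509763400655 30.3
green [261 232  36  35 889] [278.6 245.5] [0.5525 0.069  0.1513] [0.5388 0.0557 0.1286] [0.5567 0.0833 0.1536]
green [493 380  39  23 277] [512.7 388.5] [ 0.4098 -0.1445  0.1342] [ 0.2941 -0.2638  0.0009] [0.5746 0.0144 0.3423]
brass [153 362  28  27 271] [167.3 374.6] [0.335  0.212  0.0125] [0.3168 0.0983 0.011 ] [0.5725 0.2329 0.333 ]
brass [483 375  21   6 104] [493.8 377.3] [ 0.4025 -0.143   0.1115] [ 0.4008 -0.1509  0.1064] [0.575  0.0177 0.3376]
blue [ 189    0   20   68 1141] [198.5  33.2] [0.7438 0.1545 0.0098] [0.7109 0.1471 0.0034] [0.7768 0.1551 0.0455]
blue [ 225    0  212   64 4218] [329.4  35.7] [0.7308 0.0131 0.0292] [ 0.7201 -0.0834  0.0035] [0.7588 0.1147 0.0716]
blue [ 188    0  288   81 3893] [383.7  56.9] [ 0.7001 -0.0851  0.0282] [ 0.6996 -0.1193  0.0043] [0.7683 0.1445 0.0466]
blue [   0  214   39   86 2344] [ 14.9 253. ] [0.5087 0.3766 0.0288] [0.4578 0.3635 0.0046] [0.5417 0.3929 0.0458]
blue [ 353  252   40   63 1159] [370.6 283. ] [ 0.5002 -0.0136  0.1161] [ 0.4793 -0.0387  0.0904] [ 0.5239 -0.0056  0.124 ]
blue [ 183  254   39   68 1195] [205.  286.1] [0.4969 0.1355 0.1143] [0.4656 0.1275 0.0009] [0.5223 0.1662 0.1239]
brass 26 240 249 207 212 244.19230769230768 209.5
green 152 237 251 193 207 244.08552631578948 200.67763157894737
seat px [[244.84373605 209.20719191]] knob upright px [[244.50886273 200.04668891]]
```

View pics/y_wrist.png

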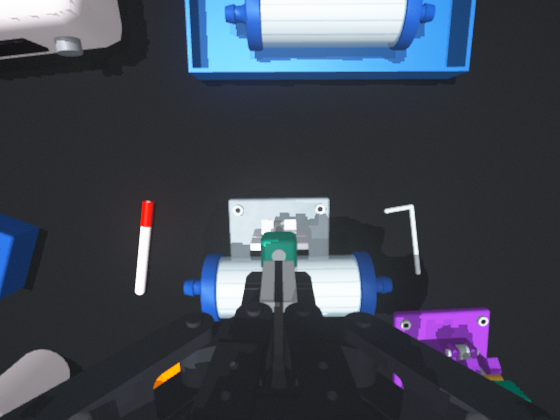

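View pics/y_side.png

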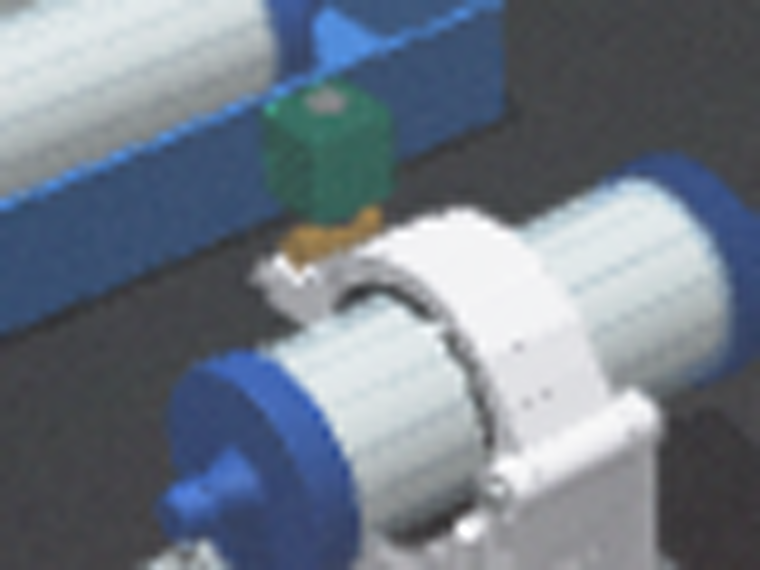

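View pics/y_top.png

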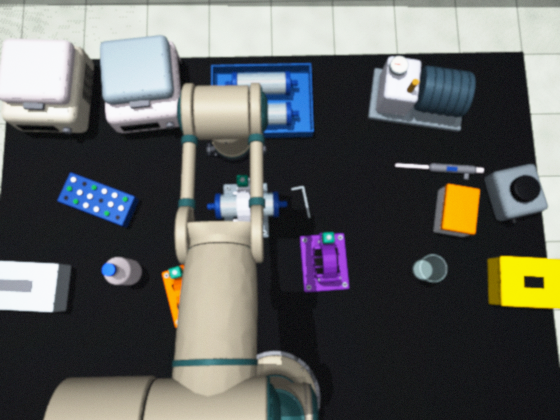

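The bolt stays upright after I backed off: the washer is at side (244.2,209.5) and the knob at (244.1,200.7). The top view shows the cartridge ends, marker and hex key where they were. The tool is clear of everything, so I'm handing in.

```bash
python3 - <<'E'
from rig import manip
print(manip.sign_off())
E
```

```text
the job is handed in; nothing more can be done
None
```

The clamp is closed over the cartridge with the bolt snapped home, and the job is handed in. `sign_off` reported no verdict.

**Half:** I gripped the fork, swung the half down and felt it bear on the shell. I then pressed for about 0.8 s with 11–13 N read at the tool. About 2 N of that is hinge friction, so I estimate roughly 20 N on the shell.

**Bolt:** I swung the bolt up by its knob, but the knob slipped in the pads and the washer stopped on the lip crest, still leaning about 0.15 rad. I let go and pushed the knob inward from outside with closed fingers, under 4 N read at the tool. It snapped over the lip, and the push force fell from about 3 N to 1 N.

**Last checks:**
- **Washer:** it stayed at side-view pixel (244.2, 209.5) after I backed off; I expected the seat at (244.8, 209.2).
- **Knob:** it was at (244.1, 200.7) against (244.5, 200.0) for upright, about 0.04 rad of lean. These differences are within the calibration error.
- **Surroundings:** the cartridge, marker and hex key look unmoved by eye, and the tool was clear at 0.26 m height.
- **Not measured:** the remaining contact forces between the half and the shell and between the washer and the fork.

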